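# Clear the packing, lock the turntable and set out the cups

### The arm

A 6-joint arm with a two-finger parallel gripper is mounted at the origin on the work surface. World frame = base frame: x ahead of the robot, y to its left, z up, the work surface at z = 0. Lengths are in m, angles in rad, forces in N, time in s.
With the tool pointing down it reaches from about 0.35 to 0.975 m from the base axis. Payload 4.9 kg.
Tool frame: the origin (TCP) lies between the finger pads; the fingertips stand 22 mm ahead of it and the grasp point (between the pads) lies 3 mm ahead of it; z points along the fingers, y is the line along which they close (so a half turn about z gives the same grasp; the last joint's range is limited). The gripper opens to 85 mm and grips with 20 to 120 N. Pads are 22 mm wide; open, the fingers measure 114 mm over their backs; the gripper's body (76 mm by 85 mm) begins 54 mm behind the grasp point. The pads swing forward as they close: fully open they stand 13 mm farther back than shut.
Start: joints at [1.178, 0.053, 1.613, -0, 1.476, -0.119], TCP at [0.169, 0.602, 0.224] pointing down, gripper open.
Joint ranges: [-3.01, 3.01], [-1.01, 2.22], [0.06, 2.58], [-1.02, 4.17], [0.09, 2.62], [-3.14, 3.14]. Speed limits (rad/s): [2.57, 2.57, 3.14, 3.14, 3.14, 3.14].

### API

Orientations are given as a unit quaternion [w, x, y, z].
In Python, from plant import state, grab_frame, get_calibration, job_done, recognise, regions_of gives the robot as it stands.
- The arm moves only by the tool apply_moves, never from a script. Its argument "targets" is a list of rows, each an object with "translation": the shift along the tool's x, y, z normalised to -1 to 1, where 1 is 100 mm, a list of three; "twist": the turn about the tool's z normalised to -1 to 1, where 1 is 0.1 rad; "hand": the opening, from 0 (shut) to 1 (fully open). A call has 1 to 8 rows; each row shifts and turns the commanded pose from where the row before left it, along the tool's axes as they then stand; what a row does not reach is not made up. A row lasts 1/10 s, in which the tool goes at most 50 mm and 8.59 degrees, less where a joint would pass 70% of its speed; a pose out of reach is approached as far as the arm can. A call with a number of a shift or a turn outside -1 to 1 is refused whole. A call with a gripper value outside its range is refused whole. The fingers move at their own pace and stop on an object; the grip force is fixed at half the most. Time passes only in rows, so rows that do not move let the fingers close. It gives the time, the measured TCP pose, the force, the opening and the grip force at its end, in the units of the state.
- state(): the state, without advancing time (a new reading comes with each control period).
- grab_frame(name): name is "side" or "top" or "wrist"; returns the picture (384x512x3 uint8, red, green, blue); there is no depth.
- get_calibration(name): a dict with "camera_matrix" (3x3 intrinsics, pixels), "pose" (4x4, takes a point from camera to world coordinates). Camera axes: x right, y up, looking along -z (the intrinsics and any distortion apply to the point x, -y, -z); pixel columns grow to the right and rows downward; lengths in m; the calibration is good to about 2 mm. A picture is of the moment at which its call begins: read the wrist's pose just before it. get_calibration takes no time and is no camera call; for the wrist camera it gives the pose at the moment of the call.
- job_done(): hands the job in; it is judged then, once.
Trained networks look in the newest picture that a camera, given by its name, has taken for a name from the list of things; names that differ only in an ending like _2 or _b are one class to them, and where a whole thing is asked for, a point or a joint stands for the part that bears it (a point fixed in the world has none). Each returns a list of dicts, best first, with "score" (0 to 1); they miss things now and then, are a little off and sometimes report something else, mostly with a low value. They report only what shows in the picture. A call takes as long as a camera call. They do not tell look-alikes from the thing itself.
- recognise(camera, query): "point" ([x, y, z] in m, in world coordinates, good to about 4 mm: the middle of the surface that is visible of it).
- regions_of(camera, query): "pixels" (384x512 bool, what is visible of it).
The state is a dict: "time": time; "joint_pos": joint angles; "joint_vel": joint speeds; "joint_efforts": joint torques, N m; "tool_pos": TCP position; "tool_rot": TCP orientation; "contact_force": force on the tool from outside, world axes, zero at the start; "ft_torque": the same for the moment, N m; "gripper_width": opening from 0.0 (shut) to 1.0 (fully open); "grasp_force": force on a finger pad.
Only numpy, scipy, OpenCV 4.12 (cv2) and the standard library are available. Lean on these libraries where they do the work, as an engineer would, in place of code of your own. Each camera call takes 0.05 s, during which the arm holds its last target. There are 200 camera calls.

### The job

The turntable on the hall console has just been unpacked: first put every tan packing chunk from the tray and the console into the grey waste bin. Then lock the tray by turning the black cap of the brake thumbscrew clockwise until its drag clutch slips for the first time, stop right there, and only then set both patterned porcelain cups upright on the locked tray, each wholly on the tray. Leave the sugar box, cezve, glass cup holder and candle where they stand.

Things in the scene. Friction and masses are not known exactly. Their poses are not given: they have to be found in the camera images.
- turntable: fixed dark steel base (220 mm across) of the turntable. Origin: on the tray's axis at console level, z up. Its own +y points to the rim brake: a C-shaped bracket with a post outside the tray, 166 to 192 mm from the axis, and a 44 mm wide arm over the tray's rim, reaching in to 102 mm from the axis, its top 66 mm above the console. The vertical thumbscrew on the arm is 128 mm from the axis.
- tray_middle (a point): centre of the tray's flat upper face, 32 mm above the console. The tray is a dark-wood disc, 300 mm across, 12 mm thick, without a rim.
- tray (a joint): rotation of the tray about its vertical axis (rad, counter-clockwise from above is positive). It turns with light friction until the brake is tight; its angle does not matter.
- screw (a joint): rotation of the brake screw (rad): a brass flange 60 mm across with one red and five black marks on its edge, top face 74 mm above the console. Grows when turned clockwise seen from above (tightening), lowering the brake pad; starts between 0.8 and 2.2 and stops dead at about 4.0, the pad pressed on the tray. Takes about 0.05 N m to turn.
- cap (a joint): slip of the black thumb cap on the screw (rad, clockwise from above positive); 0 at the start, its white line over the flange's red mark. The cap drives the screw through a drag clutch and this stays near 0 until the screw stops; then, at 0.22 N m, the cap alone goes on turning while the flange stands still. Stop at a slip of 0.05 to 0.6 rad.
- cap_top (a point): centre of the thumb cap's top face, 111 mm above the console: a black fluted upright cylinder, 44 mm in diameter, 36 mm high (75 to 111 mm above the console), with a white line from centre to edge and down its side. Grasp it in any direction across; it neither rises nor sinks as it turns. Regrasp when the wrist runs out of travel.
- bin: fixed grey open-topped waste bin, 180 x 180 mm outside, 90 mm high, walls and floor 5 mm. Origin: centre of its underside, z up, x and y along its sides.
- chunk1: tan moulded-pulp packing chunk, 30 g: a base 70 x 38 x 26 mm with a 42 x 38 x 12 mm step centred on top (38 mm high over all), a dark patch on the step. Origin: centre of its underside, x along the 70 mm length, y across the 38 mm width (the easy grasp: flat sides), z up. May be absent (None). Starts on the tray.
- chunk2: tan moulded-pulp packing chunk, 30 g: a base 70 x 38 x 26 mm with a 42 x 38 x 12 mm step centred on top (38 mm high over all), a dark patch on the step. Origin: centre of its underside, x along the 70 mm length, y across the 38 mm width (the easy grasp: flat sides), z up. May be absent (None). Starts on the tray.
- chunk3: tan moulded-pulp packing chunk, 30 g: a base 70 x 38 x 26 mm with a 42 x 38 x 12 mm step centred on top (38 mm high over all), a dark patch on the step. Origin: centre of its underside, x along the 70 mm length, y across the 38 mm width (the easy grasp: flat sides), z up. May be absent (None). Starts on the tray.
- chunk4: tan moulded-pulp packing chunk, 30 g: a base 70 x 38 x 26 mm with a 42 x 38 x 12 mm step centred on top (38 mm high over all), a dark patch on the step. Origin: centre of its underside, x along the 70 mm length, y across the 38 mm width (the easy grasp: flat sides), z up. May be absent (None). Starts on the console.
- chunk5: tan moulded-pulp packing chunk, 30 g: a base 70 x 38 x 26 mm with a 42 x 38 x 12 mm step centred on top (38 mm high over all), a dark patch on the step. Origin: centre of its underside, x along the 70 mm length, y across the 38 mm width (the easy grasp: flat sides), z up. May be absent (None). Starts on the console.
- cup_blue: handleless white porcelain coffee cup with a dark blue pattern, about 140 g, 60 mm outside diameter (straight-sided above 10 mm), 55 mm high, foot 48 mm across. Origin: centre of its underside, z up along its axis. It starts on the console beyond the tray's side, to the robot's left.
- cup_red: handleless white porcelain coffee cup with a red pattern, about 140 g, 60 mm outside diameter (straight-sided above 10 mm), 55 mm high, foot 48 mm across. Origin: centre of its underside, z up along its axis. It starts on the console beyond the tray's side, to the robot's left.
- sugar_box: bystander: closed round copper-coloured sugar box, 72 mm across, 62 mm high, standing in the middle of the tray. Origin: centre of its underside.
- cezve: bystander: stainless cezve, 84 mm across, 75 mm high, with a wooden handle rising along its own +y to 156 mm from its axis and 101 mm high. Origin: centre of its underside.
- glass_holder: bystander: glass cup holder with a metal base, 64 mm across, 70 mm high, wire handle along its -y. Origin: centre of its underside.
- candle: bystander: cream candle on a brass plate 76 mm across, 70 mm high. Origin: centre of its underside.
Things that resemble listed ones, but are neither listed nor needed, are in the scene too. Leave any blue or yellow look-alike of the chunk3 alone.

How it is judged:
On the way, in this order (a step that is already met when the one before it is completed fails the run):
1. every packing chunk that is present lies in the waste bin (x of chunk1 in the frame of bin between -0.09 and 0.09 m and y of chunk1 in the frame of bin between -0.09 and 0.09 m and height (world z) of each of chunk1, chunk2, chunk3, chunk4, chunk5 below 0.09 m and x of chunk2 in the frame of bin between -0.09 and 0.09 m and y of chunk2 in the frame of bin between -0.09 and 0.09 m and x of chunk3 in the frame of bin between -0.09 and 0.09 m and y of chunk3 in the frame of bin between -0.09 and 0.09 m and x of chunk4 in the frame of bin between -0.09 and 0.09 m and y of chunk4 in the frame of bin between -0.09 and 0.09 m and x of chunk5 in the frame of bin between -0.09 and 0.09 m and y of chunk5 in the frame of bin between -0.09 and 0.09 m), for 0.2 s.
2. the brake screw is fully tight and its clutch has just slipped (value of joint screw above 3.9 rad and value of joint cap between 0.05 and 0.6 rad), for 0.2 s.
At the end, for the whole second after the job is handed in: Every packing chunk is in the bin (below its rim); the brake screw is tight (joint above 3.9 rad) and its clutch has slipped by 0.05 to 0.6 rad; both cups stand upright (within 0.12 rad) and still on the tray's face, their centres within 126 mm of its middle (all of step 1 and all of step 2 and horizontal distance between each of cup_blue, cup_red and tray_middle below 0.126 m and z of cup_blue in the frame of tray_middle between -0.005 and 0.006 m and angle between each of cup_blue, cup_red's own z axis and vertical below 0.12 rad and linear speed of each of cup_blue, cup_red below 0.02 m/s and z of cup_red in the frame of tray_middle between -0.005 and 0.006 m); the robot touches nothing.
It fails at once if the clutch is turned on past the first slip (more than 0.6 rad of slip) (value of joint cap above 0.6 rad).
It fails at once if a cup is set on the tray before the brake is tight ((contact force between cup_blue and turntable above 0.3 N and value of joint screw below 3.85 rad) or (contact force between cup_red and turntable above 0.3 N and value of joint screw below 3.85 rad)).
It fails at once if the sugar box, cezve, glass holder or candle is shifted more than 30 mm (distance of any of sugar_box, cezve, glass_holder, candle from where it was at the start of the episode above 0.03 m).
Of chunk1, chunk2, chunk3, chunk4, chunk5 only 3 to 5 are there at a start; the rules pass over those that are not, and their reading is None.
At some moment in a run one of chunk1, chunk2, chunk3, chunk4, chunk5, cup_blue, cup_red may be knocked a few centimetres aside while the robot is not near it.
Once in a run the grip may slacken for a moment while it holds something.
It also fails if it takes over 210 s, if anything falls off the work surface, if the arm or the gripper's body presses on something with over 40 N, if the wrist force passes 120 N, or if a joint passes its speed limit or range.

## Working session

There is one attempt and no reset: what is moved stays moved. The work goes in short steps, Python scripts to look and compute and a tool call to move; the robot and the scene stay as the last step left them, time stands still between calls to the robot, and variables do not carry over. Pictures are saved under pics/ and viewed, at most 14 in all, crops included, and the job is handed in when it is done.

Besides the shell and the picture viewer there is one more tool, called after ">>>" in YAML: its name, and indented under it one key for each argument. apply_moves: Moves the arm, as the interface text tells. Its arguments: {"type":"object","properties":{"targets":{"type":"array"}},"required":["targets"]}

```bash
mkdir -p pics; ls; python3 - <<'E'
from plant import *
import cv2
for n in("top","side"):
    f=grab_frame(n); cv2.imwrite(f"pics/{n}0.png",f[:,:,::-1])
    c=get_calibration(n); print(n,c["camera_matrix"],c["pose"].round(3) if hasattr(c["pose"],'round') else c["pose"])
    for q in ["turntable","tray_middle","cap_top","bin","chunk1","cup_blue","cup_red","sugar_box","cezve","glass_holder","candle"]:
        print(n,q,[(round(r["score"],2),[round(float(x),3) for x in r["point"]]) for r in recognise(n,q)][:8])
s=state();print(s)
E
```

```text
pics
top [[470.44132762   0.         253.63910809]
 [  0.         470.44132762 190.6806488 ]
 [  0.           0.           1.        ]] [[ 2.100e-02  9.930e-01 -1.120e-01  3.760e-01]
 [-1.000e+00  2.100e-02  1.000e-03 -3.000e-02]
 [ 3.000e-03  1.120e-01  9.940e-01  1.546e+00]
 [ 0.000e+00  0.000e+00  0.000e+00  1.000e+00]]
top turntable [(0.77, [0.569, 0.041, 0.034])]
top tray_middle [(0.97, [0.572, 0.037, 0.034]), (0.7, [0.404, -0.192, 0.036]), (0.56, [0.59, -0.069, 0.075])]
top cap_top []
top bin [(0.67, [0.451, -0.416, 0.004])]
top chunk1 [(0.83, [0.478, 0.042, 0.068]), (0.82, [0.506, -0.046, 0.068]), (0.8, [0.334, -0.081, 0.039]), (0.77, [0.51, -0.213, 0.038]), (0.64, [0.632, -0.245, 0.041]), (0.6, [0.591, -0.067, 0.072]), (0.54, [0.404, -0.193, 0.035])]
top cup_blue [(0.51, [0.404, 0.237, 0.005]), (0.27, [0.453, -0.416, 0.003])]
top cup_red [(0.77, [0.471, 0.367, 0.018])]
top sugar_box [(0.89, [0.562, 0.023, 0.085])]
top cezve [(0.77, [0.662, 0.331, 0.071])]
top glass_holder [(0.63, [0.566, 0.02, 0.082]), (0.57, [0.692, -0.4, 0.071])]
top candle [(0.93, [0.733, -0.247, 0.065])]

[... 1011 characters left out ...]
 1.2, 'joint_pos': array([ 1.17799593e+00,  5.26916259e-02,  1.61290782e+00, -3.59996378e-06,
        1.47598518e+00, -1.19002484e-01]), 'joint_vel': array([-0.00151778, -0.00108802,  0.00022101,  0.00188139,  0.00120754,
        0.00225996]), 'joint_efforts': array([ 4.04372749e-04, -3.93670249e+01, -3.70473683e+01,  5.73148645e-05,
        3.82166545e-04, -7.96656447e-07]), 'tool_pos': array([0.16898878, 0.60170196, 0.22370409]), 'tool_rot': array([2.74945580e-06, 1.36471576e-01, 9.90643987e-01, 3.42932586e-06]), 'contact_force': array([0.02234101, 0.08596487, 1.17024316]), 'ft_torque': array([ 0.00320431,  0.04279995, -0.006857  ]), 'grasp_force': 0.0, 'gripper_width': 0.9968885195416213}
```

View pics/top0.png

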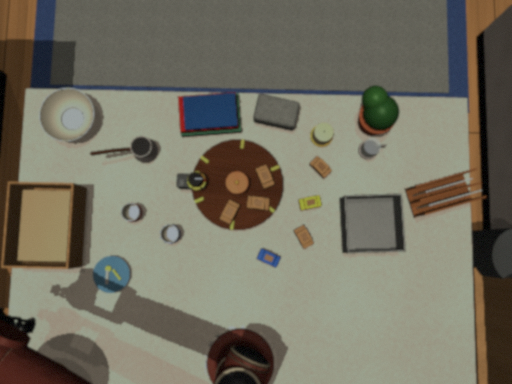

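View pics/side0.png

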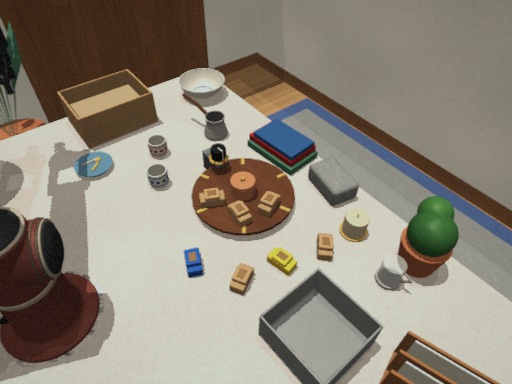

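Top view: five tan chunks at about (230,211), (258,203), (265,176) on the tray and (320,166), (304,236) on the console. The blue (268,257) and yellow (311,202) ones are look-alikes. The brake is at (192,181), the cups at (134,212) and (172,234), and the bin at (372,223).

```bash
cat > h.py <<'E'
from plant import *
import numpy as np, cv2
from scipy.spatial.transform import Rotation as R
def ray(cam,uv,z,C=None):
    C=C or get_calibration(cam); K=np.array(C["camera_matrix"]);P=np.array(C["pose"])
    uv=np.atleast_2d(uv).astype(float)
    d=np.c_[(uv-K[[0,1],[2,2]])/K[[0,1],[0,1]],np.ones(len(uv))]
    d=np.c_[d[:,0],-d[:,1],-d[:,2]]@P[:3,:3].T; o=P[:3,3]
    return o+d*((z-o[2])/d[:,2])[:,None]
def shot(cam,name=None):
    C=get_calibration(cam); f=grab_frame(cam)
    if name: cv2.imwrite(f"pics/{name}.png",f[:,:,::-1])
    return f,C
def masks(cam,q,f):
    out=[]
    for r in regions_of(cam,q):
        m=np.array(r["pixels"]); ys,xs=np.nonzero(m)
        if len(xs)<8: continue
        out.append((r["score"],np.median(f[m],0).astype(int),xs,ys))
    return out
def fit(cam,C,xs,ys,z):
    p=ray(cam,np.c_[xs,ys],z,C)[:,:2]
    (c,s,a)=cv2.minAreaRect((p*1000).astype(np.float32))
    if s[0]<s[1]: a+=90; s=s[::-1]
    return np.array(c)/1000,s,(a+90)%180-90   # long axis angle deg
def pose():
    s=state(); q=s["tool_rot"]; M=R.from_quat([q[1],q[2],q[3],q[0]]).as_matrix()
    yaw=np.degrees(np.arctan2(M[1,1],M[0,1])); return s,M,yaw
def to(x,y,z,yaw=None,M=None,p=None):
    """print shift in tool units from current pose and twist units to y-axis yaw (mod 180)"""
    s,M0,y0=pose(); M=M0 if M is None else M; p=s["tool_pos"] if p is None else p
    d=M.T@(np.array([x,y,z])-p)*10
    t=None
    if yaw is not None:
        dy=(yaw-y0+90)%180-90; t=-np.radians(dy)*10
    print("shift",d.round(2),"twist",None if t is None else round(t,2),"tcp",s["tool_pos"].round(4),"yaw",round(y0,1),"j",s["joint_pos"].round(2))
def plan(pts):
    """pts: list of (x,y,z,yaw): twist in place first, then shift; prints each leg"""
    s,M,y=pose(); p=s["tool_pos"].copy(); j=s["joint_pos"]
    for (x,yy,z,yaw) in pts:
        dy=0 if yaw is None else (yaw-y+90)%180-90
        y+=dy; r=np.radians(y)
        M=np.c_[[np.sin(r),-np.cos(r),0],[np.cos(r),np.sin(r),0],[0,0,-1]]
        t=np.array([x,yy,z]); d=M.T@(t-p)*10; p=t
        print("twist",round(-np.radians(dy)*10,2),"shift",d.round(2),"len",round(np.linalg.norm(d),2))
E
python3 - <<'E'
from h import *
f,C=shot("top")
for sc,col,xs,ys in masks("top","chunk1",f):
    print(round(sc,2),col,[int(xs.mean()),int(ys.mean())],fit("top",C,xs,ys,.03),fit("top",C,xs,ys,.062))
for q,z in[("bin",.09),("tray_middle",.032),("cap_top",.111),("sugar_box",.094),("cup_blue",.05),("cup_red",.05)]:
    for sc,col,xs,ys in masks("top",q,f)[:2]: print(q,round(sc,2),col,[int(xs.mean()),int(ys.mean())],fit("top",C,xs,ys,z))
s=state();print(get_calibration("wrist")["pose"],get_calibration("wrist")["camera_matrix"])
E
```

```text
0.83 [133  99  64] [264, 176] (array([ 0.59511029, -0.06545619]), (71.88211822509766, 40.297481536865234), 24.01725959777832) (array([ 0.59047729, -0.06471026]), (70.36502075195312, 39.44698715209961), 24.017276763916016)
0.82 [136 102  65] [257, 203] (array([ 0.50661755, -0.04559678]), (69.24855041503906, 37.6297492980957), 84.87704467773438) (array([ 0.50385217, -0.04527   ]), (67.78706359863281, 36.8355827331543), 84.87704467773438)
0.81 [135 103  66] [320, 166] (array([ 0.63066034, -0.2482088 ]), (69.40321350097656, 46.86149215698242), 45.50202941894531) (array([ 0.62527698, -0.24360587]), (67.93846893310547, 45.87246322631836), 45.501976013183594)
0.78 [136 104  68] [302, 236] (array([ 0.40264621, -0.1929279 ]), (69.761474609375, 38.93971633911133), 27.46807289123535) (array([ 0.40207513, -0.18949168]), (68.2891845703125, 38.11790466308594), 27.468093872070312)
0.78 [ 69  88 127] [267, 257] (array([ 0.33323639, -0.08117203]), (71.07209014892578, 38.969268798828125), 67.39034271240234) (array([ 0.33413025, -0.08009445]), (69.57210540771484, 38.14680480957031), 67.39034271240234)

[... 1404 characters left out ...]
, 53.6170539855957), -88.77674329280853)
cup_red 0.67 [123 122 115] [130, 211] (array([0.46905826, 0.35701758]), (63.62543869018555, 61.151519775390625), -87.25051307678223)
cup_red 0.59 [41 41 33] [194, 179] (array([0.57619434, 0.15871298]), (42.313201904296875, 41.705055236816406), 1.9327632188796997)
[[ 2.70720471e-01 -9.21482109e-01 -2.78533927e-01  9.85480822e-02]
 [ 9.62657913e-01  2.59264347e-01  7.79213740e-02  6.21447487e-01]
 [ 4.10764695e-04 -2.89227800e-01  9.57260211e-01  3.72921655e-01]
 [ 0.00000000e+00  0.00000000e+00  0.00000000e+00  1.00000000e+00]] [[318.58600441   0.         253.75077722]
 [  0.         318.58600441 187.60113201]
 [  0.           0.           1.        ]]
```

```bash
python3 - <<'E'
from h import *
plan([(.46,.2,.22,None),(.405,-.19,.2,None),(.405,-.19,.12,-62.5+0.0),])
E
```

```text
twist -0.0 shift [ 3.89 -3.08  0.04] len 4.96
twist -0.0 shift [ 0.52 -3.9   0.2 ] len 3.94
twist -7.54 shift [0.  0.  0.8] len 0.8
```

>>> apply_moves:
  targets:
    - {"translation":[0.39,-0.31,0],"twist":0,"hand":0.8}
    - {"translation":[0.39,-0.31,0],"twist":0,"hand":0.8}
    - {"translation":[0.39,-0.31,0],"twist":0,"hand":0.8}
    - {"translation":[0.39,-0.31,0],"twist":0,"hand":0.8}
    - {"translation":[0.39,-0.31,0],"twist":0,"hand":0.8}
    - {"translation":[0.39,-0.31,0],"twist":0,"hand":0.8}
    - {"translation":[0.39,-0.31,0],"twist":0,"hand":0.8}
    - {"translation":[0.39,-0.31,0],"twist":0,"hand":0.8}

```text
time: 2.4
tool_pos: [-0.2001, 0.4463, 0.2241]
tool_rot: [-0.0, 0.137, 0.991, 0.001]
contact_force: [-0.3, 1.5, -0.2]
gripper_width: 0.802
grasp_force: 0.0
```

>>> apply_moves:
  targets:
    - {"translation":[0.39,-0.31,0],"twist":0,"hand":0.8}
    - {"translation":[0.39,-0.31,0],"twist":0,"hand":0.8}
    - {"translation":[0.06,-0.49,0],"twist":0,"hand":0.8}
    - {"translation":[0.06,-0.49,0],"twist":0,"hand":0.8}
    - {"translation":[0.06,-0.49,0],"twist":0,"hand":0.8}
    - {"translation":[0.06,-0.49,0],"twist":0,"hand":0.8}
    - {"translation":[0.06,-0.49,0],"twist":0,"hand":0.8}
    - {"translation":[0.06,-0.49,0],"twist":0,"hand":0.8}

```text
time: 3.2
tool_pos: [-0.4049, 0.1335, 0.2241]
tool_rot: [-0.001, 0.137, 0.991, 0.0]
contact_force: [-1.4, 1.3, -0.2]
gripper_width: 0.798
grasp_force: 0.0
```

>>> apply_moves:
  targets:
    - {"translation":[0.06,-0.49,0],"twist":0,"hand":0.7}
    - {"translation":[0.06,-0.49,0],"twist":0,"hand":0.7}
    - {"translation":[0,0,0],"twist":1,"hand":0.7}
    - {"translation":[0,0,0],"twist":1,"hand":0.7}
    - {"translation":[0,0,0],"twist":1,"hand":0.7}
    - {"translation":[0,0,0],"twist":1,"hand":0.7}
    - {"translation":[0,0,0],"twist":1,"hand":0.7}
    - {"translation":[0,0,0],"twist":1,"hand":0.7}

```text
time: 4.0
tool_pos: [-0.4425, 0.0442, 0.2238]
tool_rot: [-0.0, 0.425, 0.905, -0.0]
contact_force: [0.7, 0.5, 0.2]
gripper_width: 0.701
grasp_force: 0.0
```

>>> apply_moves:
  targets:
    - {"translation":[0,0,0],"twist":1,"hand":0.7}
    - {"translation":[0,0,0],"twist":1,"hand":0.7}
    - {"translation":[0,0,0],"twist":1,"hand":0.7}
    - {"translation":[0,0,0],"twist":1,"hand":0.7}
    - {"translation":[0,0,0],"twist":1,"hand":0.7}
    - {"translation":[0,0,0],"twist":1,"hand":0.7}
    - {"translation":[0,0,0],"twist":1,"hand":0.7}
    - {"translation":[0,0,0],"twist":1,"hand":0.7}

```text
time: 4.8
tool_pos: [-0.4425, 0.0443, 0.2239]
tool_rot: [-0.0, 0.744, 0.668, -0.0]
contact_force: [0.1, 0.2, 0.1]
gripper_width: 0.7
grasp_force: 0.0
```

>>> apply_moves:
  targets:
    - {"translation":[0,0,0],"twist":1,"hand":0.7}
    - {"translation":[0,0,0],"twist":1,"hand":0.7}
    - {"translation":[0,0,0],"twist":1,"hand":0.7}
    - {"translation":[0,0,0],"twist":1,"hand":0.7}
    - {"translation":[0,0,0],"twist":1,"hand":0.7}
    - {"translation":[0,0,0],"twist":1,"hand":0.7}
    - {"translation":[0,0,0],"twist":1,"hand":0.7}
    - {"translation":[0,0,0],"twist":1,"hand":0.7}

```text
time: 5.6
tool_pos: [-0.3675, 0.1817, 0.2159]
tool_rot: [0.035, 0.909, 0.412, -0.048]
contact_force: [0.6, 0.7, 0.4]
gripper_width: 0.7
grasp_force: 0.0
```

```bash
cat >> h.py <<'E'
def look(z=.03,q="chunk1",name=None,cam="wrist"):
    s,M,y=pose(); f,C=shot(cam,name); print("t",round(s["time"],2),"tcp",s["tool_pos"].round(4),"yaw",round(y,1),"j6",s["joint_pos"][5].round(2))
    for sc,col,xs,ys in masks(cam,q,f):
        c,sz,a=fit(cam,C,xs,ys,z); print(q,round(sc,2),col,[int(xs.mean()),int(ys.mean())],c.round(3),np.round(sz),round(a,1))
    return f,C
E
python3 - <<'E'
from h import *
look(.03,name="w1")
plan([(.403,-.193,.1,-62.5)])
E
```

```text
t 5.6 tcp [-0.3675  0.1817  0.2159] yaw -41.2 j6 3.13
twist 3.7 shift [-5.09  6.89  1.15] len 8.64
```

The `plan` helper had tool x the wrong way round, so the arm swung over behind the base. Nothing was touched. I'll fix the helper and bring the arm back around.

```bash
sed -i 's/np.c_\[\[np.sin(r),-np.cos(r),0\]/np.c_[[-np.sin(r),np.cos(r),0]/' h.py; python3 - <<'E'
from h import *
s,M,y=pose();print(s["joint_pos"].round(2),M.round(3))
E
```

```text
[ 2.41 -0.5   2.1   0.12  1.57  3.13] [[ 0.657  0.751 -0.058]
 [ 0.745 -0.659 -0.103]
 [-0.115  0.024 -0.993]]
```

>>> apply_moves:
  targets:
    - {"translation":[0,0,0],"twist":-1,"hand":0.7}
    - {"translation":[0,0,0],"twist":-1,"hand":0.7}
    - {"translation":[0,0,0],"twist":-1,"hand":0.7}
    - {"translation":[0,0,0],"twist":-1,"hand":0.7}

```text
time: 6.1
tool_pos: [-0.3684, 0.1804, 0.2158]
tool_rot: [0.025, 0.807, 0.588, -0.054]
contact_force: [0.6, 0.2, 0.6]
gripper_width: 0.7
grasp_force: 0.0
```

```bash
python3 - <<'E'
from h import *
s,M,y=pose();print(s["joint_pos"].round(2),s["tool_pos"],M.round(3),y)
plan([(-.2,.42,.224,None),(.08,.46,.224,None),(.33,.34,.22,None),(.45,.1,.22,None),(.405,-.19,.2,None)])
E
```

```text
[ 2.42 -0.5   2.1   0.12  1.57  2.73] [-0.36842486  0.18036982  0.21582568] [[ 0.303  0.951 -0.058]
 [ 0.946 -0.307 -0.103]
 [-0.116 -0.024 -0.993]] -17.903609165093744
twist -0.0 shift [ 2.8   0.87 -0.08] len 2.93
twist -0.0 shift [1.24 2.54 0.  ] len 2.83
twist -0.0 shift [-0.37  2.75  0.04] len 2.77
twist -0.0 shift [-1.91  1.88  0.  ] len 2.68
twist -0.0 shift [-2.9   0.46  0.2 ] len 2.94
```

```bash
cat >> h.py <<'E'
def plan(pts,half=0):
    """legs (x,y,z,yaw): twist in place first, then shift, with the real tool axes"""
    s,M,y=pose(); p=s["tool_pos"].copy()
    print("t",round(s["time"],1),"tcp",p.round(4),"yaw",round(y,1),"down",(M.T@[0,0,-1]).round(3),"j",s["joint_pos"].round(2),"w",round(s["gripper_width"],2),"g",round(s["grasp_force"],1))
    for (x,yy,z,yaw) in pts:
        dy=0 if yaw is None else yaw-y
        y+=dy; M=M@R.from_euler('z',-dy,degrees=True).as_matrix()
        t=np.array([x,yy,z]); d=M.T@(t-p)*10; p=t
        n=max(1,int(np.ceil(np.linalg.norm(d)/.499)))
        print("twist",round(-np.radians(dy)*10,2),"shift",d.round(2),f"= {n} x",(d/n).round(3))
E
python3 - <<'E'
from h import *
plan([(-.2,.42,.224,None),(.08,.46,.224,None),(.33,.34,.22,None),(.45,.1,.22,None),(.405,-.19,.2,None)])
E
```

```text
t 6.1 tcp [-0.3684  0.1804  0.2158] yaw -17.9 down [0.116 0.024 0.993] j [ 2.42 -0.5   2.1   0.12  1.57  2.73] w 0.7 g 0.0
twist -0.0 shift [ 2.77  0.86 -0.43] = 6 x [ 0.461  0.144 -0.071]
twist -0.0 shift [ 1.23  2.54 -0.2 ] = 6 x [ 0.204  0.423 -0.034]
twist -0.0 shift [-0.37  2.75  0.02] = 6 x [-0.062  0.458  0.003]
twist -0.0 shift [-1.91  1.88  0.18] = 6 x [-0.318  0.313  0.03 ]
twist -0.0 shift [-2.86  0.47  0.52] = 6 x [-0.476  0.078  0.087]
```

>>> apply_moves:
  targets:
    - {"translation":[0.46,0.14,-0.07],"twist":0,"hand":0.7}
    - {"translation":[0.46,0.14,-0.07],"twist":0,"hand":0.7}
    - {"translation":[0.46,0.14,-0.07],"twist":0,"hand":0.7}
    - {"translation":[0.46,0.14,-0.07],"twist":0,"hand":0.7}
    - {"translation":[0.46,0.14,-0.07],"twist":0,"hand":0.7}
    - {"translation":[0.46,0.14,-0.07],"twist":0,"hand":0.7}

```text
time: 6.7
tool_pos: [-0.2001, 0.4209, 0.2237]
tool_rot: [0.024, 0.808, 0.586, -0.054]
contact_force: [-1.3, 0.5, 0.3]
gripper_width: 0.7
grasp_force: 0.0
```

>>> apply_moves:
  targets:
    - {"translation":[0.2,0.42,-0.03],"twist":0,"hand":0.7}
    - {"translation":[0.2,0.42,-0.03],"twist":0,"hand":0.7}
    - {"translation":[0.2,0.42,-0.03],"twist":0,"hand":0.7}
    - {"translation":[0.2,0.42,-0.03],"twist":0,"hand":0.7}
    - {"translation":[0.2,0.42,-0.03],"twist":0,"hand":0.7}
    - {"translation":[0.2,0.42,-0.03],"twist":0,"hand":0.7}

```text
time: 7.3
tool_pos: [0.0777, 0.4562, 0.2217]
tool_rot: [0.024, 0.808, 0.586, -0.054]
contact_force: [-0.6, 0.7, -0.3]
gripper_width: 0.702
grasp_force: 0.0
```

>>> apply_moves:
  targets:
    - {"translation":[-0.06,0.46,0],"twist":0,"hand":0.7}
    - {"translation":[-0.06,0.46,0],"twist":0,"hand":0.7}
    - {"translation":[-0.06,0.46,0],"twist":0,"hand":0.7}
    - {"translation":[-0.06,0.46,0],"twist":0,"hand":0.7}
    - {"translation":[-0.06,0.46,0],"twist":0,"hand":0.7}
    - {"translation":[-0.06,0.46,0],"twist":0,"hand":0.7}

```text
time: 7.9
tool_pos: [0.3287, 0.3353, 0.2196]
tool_rot: [0.025, 0.808, 0.586, -0.053]
contact_force: [0.5, 0.3, 0.0]
gripper_width: 0.698
grasp_force: 0.0
```

```bash
python3 - <<'E'
from h import *
plan([(.45,.1,.22,None),(.405,-.19,.2,None)])
E
```

```text
t 7.9 tcp [0.3287 0.3353 0.2196] yaw -18.1 down [0.115 0.023 0.993] j [ 0.66 -0.24  1.9  -0.05  1.59  0.98] w 0.7 g 0.0
twist -0.0 shift [-1.85  1.88  0.17] = 6 x [-0.309  0.314  0.028]
twist -0.0 shift [-2.85  0.48  0.52] = 6 x [-0.476  0.08   0.087]
```

```bash
python3 - <<'E'
from h import *
plan([(.43,.78,.30,None),(.479,.867,.3,None)])
E
```

```text
t 7.9 tcp [0.3287 0.3353 0.2196] yaw -18.1 down [0.115 0.023 0.993] j [ 0.66 -0.24  1.9  -0.05  1.59  0.98] w 0.7 g 0.0
twist -0.0 shift [ 4.42 -0.44 -1.31] = 10 x [ 0.442 -0.044 -0.131]
twist -0.0 shift [ 0.97  0.19 -0.12] = 3 x [ 0.324  0.065 -0.039]
```

>>> apply_moves:
  targets:
    - {"translation":[0.44,-0.04,-0.13],"twist":0,"hand":0.7}
    - {"translation":[0.44,-0.04,-0.13],"twist":0,"hand":0.7}
    - {"translation":[0.44,-0.04,-0.13],"twist":0,"hand":0.7}
    - {"translation":[0.44,-0.04,-0.13],"twist":0,"hand":0.7}
    - {"translation":[0.44,-0.04,-0.13],"twist":0,"hand":0.7}
    - {"translation":[0.44,-0.04,-0.13],"twist":0,"hand":0.7}
    - {"translation":[0.44,-0.04,-0.13],"twist":0,"hand":0.7}
    - {"translation":[0.44,-0.04,-0.13],"twist":0,"hand":0.7}

```text
time: 8.7
tool_pos: [0.4107, 0.6913, 0.2823]
tool_rot: [0.025, 0.808, 0.586, -0.054]
contact_force: [1.1, 0.4, 0.9]
gripper_width: 0.698
grasp_force: 0.0
```

>>> apply_moves:
  targets:
    - {"translation":[0.44,-0.04,-0.13],"twist":0,"hand":0.7}
    - {"translation":[0.44,-0.04,-0.13],"twist":0,"hand":0.7}
    - {"translation":[0.3,0.06,-0.04],"twist":0,"hand":0.7}
    - {"translation":[0.3,0.06,-0.04],"twist":0,"hand":0.7}

```text
time: 9.1
tool_pos: [0.4575, 0.826, 0.2982]
tool_rot: [0.024, 0.808, 0.587, -0.053]
contact_force: [1.8, 0.6, 0.6]
gripper_width: 0.7
grasp_force: 0.0
```

>>> apply_moves:
  targets:
    - {"translation":[0.1,0.02,-0.01],"twist":0,"hand":0.7}
    - {"translation":[0.1,0.02,-0.01],"twist":0,"hand":0.7}

```text
time: 9.3
tool_pos: [0.4622, 0.8321, 0.2823]
tool_rot: [0.025, 0.808, 0.586, -0.056]
contact_force: [0.3, 0.8, -1.5]
gripper_width: 0.699
grasp_force: 0.0
```

```bash
python3 - <<'E'
from h import *
plan([(.5,.9,.30,None)])
E
```

```text
t 9.3 tcp [0.4622 0.8321 0.2823] yaw -18.1 down [0.12  0.025 0.992] j [ 0.99  1.12  0.06 -0.01  2.08  1.3 ] w 0.7 g 0.0
twist -0.0 shift [ 0.74  0.14 -0.27] = 2 x [ 0.368  0.072 -0.135]
```

>>> apply_moves:
  targets:
    - {"translation":[0.4,0.08,-0.05],"twist":0,"hand":0.7}

```text
time: 9.4
tool_pos: [0.4677, 0.8408, 0.2839]
tool_rot: [0.018, 0.809, 0.587, -0.039]
contact_force: [0.6, 0.1, 1.2]
gripper_width: 0.696
grasp_force: 0.0
```

>>> apply_moves:
  targets:
    - {"translation":[0.05,0.01,-0.4],"twist":0,"hand":0.7}

```text
time: 9.5
tool_pos: [0.4637, 0.8331, 0.3077]
tool_rot: [0.017, 0.809, 0.587, -0.039]
contact_force: [0.8, -0.1, -1.7]
gripper_width: 0.7
grasp_force: 0.0
```

```bash
python3 - <<'E'
from h import *
plan([(.5,.9,.30,None)])
E
```

```text
t 9.5 tcp [0.4637 0.8331 0.3077] yaw -18.1 down [0.083 0.017 0.996] j [ 0.99  1.09  0.06 -0.01  2.07  1.3 ] w 0.7 g 0.0
twist -0.0 shift [0.75 0.14 0.01] = 2 x [0.376 0.069 0.006]
```

>>> apply_moves:
  targets:
    - {"translation":[0.45,0.09,-0.03],"twist":0,"hand":0.7}

```text
time: 9.6
tool_pos: [0.4692, 0.8426, 0.3134]
tool_rot: [0.008, 0.809, 0.587, -0.018]
contact_force: [0.2, 0.9, 1.7]
gripper_width: 0.695
grasp_force: 0.0
```

```bash
python3 - <<'E'
from h import *
plan([(.5,.9,.30,None)])
E
```

```text
t 9.6 tcp [0.4692 0.8426 0.3134] yaw -18.1 down [0.039 0.007 0.999] j [ 0.99  1.09  0.05 -0.    2.04  1.3 ] w 0.69 g 0.0
twist -0.0 shift [0.65 0.12 0.11] = 2 x [0.323 0.058 0.054]
```

>>> apply_moves:
  targets:
    - {"translation":[0.45,0.09,-0.03],"twist":0,"hand":0.7}

```text
time: 9.7
tool_pos: [0.4754, 0.8532, 0.2981]
tool_rot: [0.003, 0.809, 0.587, -0.007]
contact_force: [-0.3, -1.2, -0.5]
gripper_width: 0.705
grasp_force: 0.0
```

```bash
python3 - <<'E'
from h import *
plan([(.5,.9,.30,None)])
E
```

```text
t 9.7 tcp [0.4754 0.8532 0.2981] yaw -18.1 down [0.015 0.003 1.   ] j [ 0.99  1.11  0.06 -0.    2.    1.3 ] w 0.7 g 0.0
twist -0.0 shift [ 0.52  0.09 -0.03] = 2 x [ 0.26   0.044 -0.013]
```

Tilt is back to under 1°. Now to the first chunk.

```bash
python3 - <<'E'
from h import *
plan([(.48,.4,.26,None),(.44,-.15,.22,None),(.44,-.15,.2,-62.5)])
E
```

```text
t 9.7 tcp [0.4754 0.8532 0.2981] yaw -18.1 down [0.015 0.003 1.   ] j [ 0.99  1.11  0.06 -0.    2.    1.3 ] w 0.7 g 0.0
twist -0.0 shift [-4.29  1.45  0.44] = 10 x [-0.429  0.145  0.044]
twist -0.0 shift [-5.35  1.33  0.48] = 12 x [-0.445  0.111  0.04 ]
twist 7.75 shift [ 0.  -0.   0.2] = 1 x [ 0.003 -0.002  0.2  ]
```

>>> apply_moves:
  targets:
    - {"translation":[-0.43,0.145,0.04],"twist":0,"hand":0.7}
    - {"translation":[-0.43,0.145,0.04],"twist":0,"hand":0.7}
    - {"translation":[-0.43,0.145,0.04],"twist":0,"hand":0.7}
    - {"translation":[-0.43,0.145,0.04],"twist":0,"hand":0.7}
    - {"translation":[-0.43,0.145,0.04],"twist":0,"hand":0.7}
    - {"translation":[-0.43,0.145,0.04],"twist":0,"hand":0.7}
    - {"translation":[-0.43,0.145,0.04],"twist":0,"hand":0.7}
    - {"translation":[-0.43,0.145,0.04],"twist":0,"hand":0.7}

```text
time: 10.5
tool_pos: [0.4816, 0.5191, 0.2759]
tool_rot: [0.005, 0.809, 0.587, -0.008]
contact_force: [0.0, -0.3, 0.7]
gripper_width: 0.699
grasp_force: 0.0
```

>>> apply_moves:
  targets:
    - {"translation":[-0.43,0.145,0.04],"twist":0,"hand":0.7}
    - {"translation":[-0.43,0.145,0.04],"twist":0,"hand":0.7}
    - {"translation":[-0.445,0.11,0.04],"twist":0,"hand":0.7}
    - {"translation":[-0.445,0.11,0.04],"twist":0,"hand":0.7}
    - {"translation":[-0.445,0.11,0.04],"twist":0,"hand":0.7}
    - {"translation":[-0.445,0.11,0.04],"twist":0,"hand":0.7}
    - {"translation":[-0.445,0.11,0.04],"twist":0,"hand":0.7}
    - {"translation":[-0.445,0.11,0.04],"twist":0,"hand":0.7}

```text
time: 11.3
tool_pos: [0.4621, 0.1535, 0.2512]
tool_rot: [0.007, 0.809, 0.587, -0.008]
contact_force: [0.3, 0.2, 0.9]
gripper_width: 0.699
grasp_force: 0.0
```

>>> apply_moves:
  targets:
    - {"translation":[-0.445,0.11,0.04],"twist":0,"hand":0.7}
    - {"translation":[-0.445,0.11,0.04],"twist":0,"hand":0.7}
    - {"translation":[-0.445,0.11,0.04],"twist":0,"hand":0.7}
    - {"translation":[-0.445,0.11,0.04],"twist":0,"hand":0.7}
    - {"translation":[-0.445,0.11,0.04],"twist":0,"hand":0.7}
    - {"translation":[-0.445,0.11,0.04],"twist":0,"hand":0.7}

```text
time: 11.9
tool_pos: [0.4417, -0.122, 0.2334]
tool_rot: [0.008, 0.809, 0.587, -0.009]
contact_force: [0.2, -0.1, -0.2]
gripper_width: 0.7
grasp_force: 0.0
```

>>> apply_moves:
  targets:
    - {"translation":[0,0,0],"twist":0.97,"hand":0.7}
    - {"translation":[0,0,0],"twist":0.97,"hand":0.7}
    - {"translation":[0,0,0],"twist":0.97,"hand":0.7}
    - {"translation":[0,0,0],"twist":0.97,"hand":0.7}
    - {"translation":[0,0,0],"twist":0.97,"hand":0.7}
    - {"translation":[0,0,0],"twist":0.97,"hand":0.7}
    - {"translation":[0,0,0],"twist":0.97,"hand":0.7}
    - {"translation":[0,0,0],"twist":0.97,"hand":0.7}

```text
time: 12.7
tool_pos: [0.4422, -0.1202, 0.2333]
tool_rot: [0.011, 0.972, 0.235, -0.006]
contact_force: [0.2, 1.3, 0.7]
gripper_width: 0.7
grasp_force: 0.0
```

```bash
python3 - <<'E'
from h import *
look(.03,name="w2")
look(.09,q="bin")
plan([(.403,-.193,.12,-62.5),(.403,-.193,.027,None)])
E
```

```text
t 12.7 tcp [ 0.4422 -0.1202  0.2333] yaw -62.8 j6 0.68
chunk1 0.91 [172 124  75] [270, 17] [ 0.577 -0.075] [42. 32.] -62.7
chunk1 0.81 [135 107  22] [351, 137] [ 0.513 -0.21 ] [75. 40.] -77.8
chunk1 0.8 [182 133  80] [211, 69] [ 0.506 -0.043] [75. 43.] 84.7
chunk1 0.76 [167 122  76] [113, 51] [0.476 0.053] [78. 51.] -25.7
chunk1 0.67 [132  93  55] [290, 208] [ 0.408 -0.191] [74. 40.] 30.0
chunk1 0.63 [28 51 87] [182, 216] [ 0.338 -0.083] [72. 52.] 66.9
chunk1 0.58 [153 113  69] [439, 51] [ 0.629 -0.245] [69. 55.] 45.9
t 12.8 tcp [ 0.4421 -0.1202  0.233 ] yaw -62.5 j6 0.68
bin 0.83 [62 60 56] [449, 243] [ 0.464 -0.373] [227. 144.] -89.8
t 12.9 tcp [ 0.4418 -0.1202  0.2322] yaw -62.5 down [ 0.018 -0.016  1.   ] j [-0.41 -0.37  1.97 -0.02  1.54  0.68] w 0.7 g 0.0
twist 0.01 shift [-0.66  0.45  1.14] = 3 x [-0.22   0.149  0.38 ]
twist -0.0 shift [ 0.02 -0.02  0.93] = 2 x [ 0.008 -0.008  0.465]
```

View pics/w2.png

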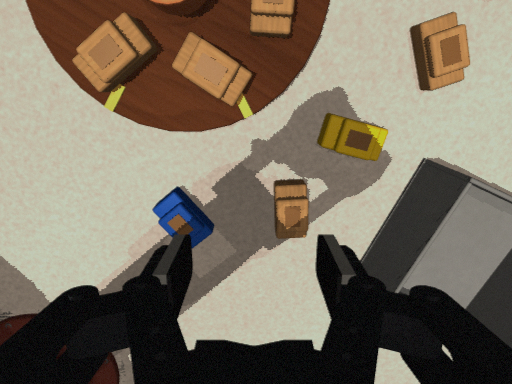

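```bash
python3 - <<'E'
from h import *
plan([(.405,-.192,.12,-61.5),(.405,-.192,.027,None),(.405,-.192,.16,None),(.425,-.385,.16,None),(.425,-.385,.10,None)])
E
```

```text
t 12.9 tcp [ 0.4418 -0.1202  0.2322] yaw -62.5 down [ 0.018 -0.016  1.   ] j [-0.41 -0.37  1.97 -0.02  1.54  0.68] w 0.7 g 0.0
twist -0.17 shift [-0.65  0.44  1.14] = 3 x [-0.215  0.146  0.38 ]
twist -0.0 shift [ 0.02 -0.02  0.93] = 2 x [ 0.008 -0.008  0.465]
twist -0.0 shift [-0.02  0.02 -1.33] = 3 x [-0.008  0.007 -0.443]
twist -0.0 shift [-0.74  1.79  0.04] = 4 x [-0.186  0.448  0.011]
twist -0.0 shift [ 0.01 -0.01  0.6 ] = 2 x [ 0.005 -0.005  0.3  ]
```

>>> apply_moves:
  targets:
    - {"translation":[0,0,0],"twist":-0.17,"hand":0.7}
    - {"translation":[-0.215,0.146,0.38],"twist":0,"hand":0.7}
    - {"translation":[-0.215,0.146,0.38],"twist":0,"hand":0.7}
    - {"translation":[-0.215,0.146,0.38],"twist":0,"hand":0.7}
    - {"translation":[0,0,0],"twist":0,"hand":0.7}
    - {"translation":[0.01,-0.01,0.465],"twist":0,"hand":0.7}
    - {"translation":[0.01,-0.01,0.3],"twist":0,"hand":0.7}
    - {"translation":[0,0,0.165],"twist":0,"hand":0.7}

```text
time: 13.7
tool_pos: [0.4031, -0.1902, 0.0237]
tool_rot: [0.008, 0.969, 0.246, -0.009]
contact_force: [0.1, 0.1, 0.5]
gripper_width: 0.7
grasp_force: 0.0
```

>>> apply_moves:
  targets:
    - {"translation":[0,0,0],"twist":0,"hand":0}
    - {"translation":[0,0,0],"twist":0,"hand":0}
    - {"translation":[0,0,0],"twist":0,"hand":0}
    - {"translation":[0,0,0],"twist":0,"hand":0}
    - {"translation":[0,0,0],"twist":0,"hand":0}

```text
time: 14.2
tool_pos: [0.4043, -0.1915, 0.0264]
tool_rot: [0.01, 0.969, 0.245, -0.008]
contact_force: [-0.6, -0.4, -0.5]
gripper_width: 0.413
grasp_force: 59.7
```

>>> apply_moves:
  targets:
    - {"translation":[0,0,-0.4],"twist":0,"hand":0}
    - {"translation":[0,0,-0.45],"twist":0,"hand":0}
    - {"translation":[0,0,-0.45],"twist":0,"hand":0}
    - {"translation":[0,0,0],"twist":0,"hand":0}

```text
time: 14.6
tool_pos: [0.4091, -0.1909, 0.1637]
tool_rot: [0.014, 0.969, 0.245, -0.003]
contact_force: [0.0, -0.7, 0.2]
gripper_width: 0.416
grasp_force: 60.0
```

```bash
python3 - <<'E'
from h import *
plan([(.43,-.385,.16,None),(.43,-.385,.10,None)])
look(.09,q="bin",name="w3")
look(.005,q="bin",cam="top")
E
```

```text
t 14.6 tcp [ 0.4091 -0.1909  0.1637] yaw -61.6 down [ 0.014 -0.026  1.   ] j [-0.59 -0.35  2.07 -0.02  1.4   0.49] w 0.42 g 60.0
twist -0.0 shift [-0.74  1.81  0.09] = 4 x [-0.184  0.451  0.024]
twist -0.0 shift [ 0.01 -0.02  0.6 ] = 2 x [ 0.004 -0.008  0.3  ]
t 14.6 tcp [ 0.4091 -0.1909  0.1637] yaw -61.6 j6 0.49
bin 0.7 [61 60 57] [443, 226] [ 0.421 -0.342] [241. 141.] 42.3
t 14.7 tcp [ 0.406  -0.1889  0.1571] yaw -61.6 j6 0.49
```

View pics/w3.png

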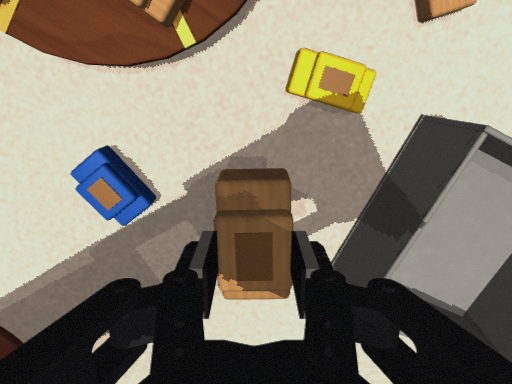

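>>> apply_moves:
  targets:
    - {"translation":[-0.19,0.47,0],"twist":0,"hand":0}
    - {"translation":[-0.19,0.47,0],"twist":0,"hand":0}
    - {"translation":[-0.19,0.47,0],"twist":0,"hand":0}
    - {"translation":[-0.19,0.47,0.02],"twist":0,"hand":0}
    - {"translation":[0,0,0.3],"twist":0,"hand":0}
    - {"translation":[0,0,0.3],"twist":0,"hand":0}
    - {"translation":[0,0,0],"twist":0,"hand":0.7}
    - {"translation":[0,0,0],"twist":0,"hand":0.7}

```text
time: 15.6
tool_pos: [0.4255, -0.3872, 0.0952]
tool_rot: [0.007, 0.969, 0.245, -0.01]
contact_force: [0.8, -0.2, 0.4]
gripper_width: 0.698
grasp_force: 0.0
```

>>> apply_moves:
  targets:
    - {"translation":[0,0,0],"twist":0,"hand":0.7}
    - {"translation":[0,0,-0.4],"twist":0,"hand":0.7}
    - {"translation":[0,0,-0.4],"twist":0,"hand":0.7}
    - {"translation":[0,0,0],"twist":0,"hand":0.7}

```text
time: 16.0
tool_pos: [0.431, -0.39, 0.1872]
tool_rot: [0.016, 0.969, 0.245, -0.005]
contact_force: [0.9, -0.6, 0.7]
gripper_width: 0.701
grasp_force: 0.0
```

```bash
python3 - <<'E'
from h import *
look(.03,cam="top")
D=(.629,-.247)
plan([(*D,.15,-45),(*D,.027,None),(*D,.16,None),(.47,-.43,.16,None),(.47,-.43,.10,None)])
E
```

```text
t 16.0 tcp [ 0.431  -0.39    0.1872] yaw -61.6 j6 0.23
chunk1 0.77 [151 113  72] [257, 202] [ 0.507 -0.045] [68. 45.] -88.8
chunk1 0.7 [162 163  67] [309, 202] [ 0.514 -0.212] [69. 39.] -75.6
chunk1 0.6 [153 114  73] [228, 211] [0.479 0.046] [72. 42.] -25.0
chunk1 0.58 [150 114  73] [320, 166] [ 0.631 -0.247] [67. 42.] 45.5
chunk1 0.56 [ 73  97 143] [268, 257] [ 0.333 -0.082] [68. 35.] 69.5
chunk1 0.54 [82 62 41] [355, 227] [ 0.437 -0.361] [39. 22.] -44.6
chunk1 0.53 [148 110  72] [264, 176] [ 0.595 -0.066] [73. 43.] 22.8
t 16.1 tcp [ 0.4288 -0.3877  0.1809] yaw -61.6 down [ 0.019 -0.019  1.   ] j [-0.85 -0.04  1.77 -0.02  1.39  0.23] w 0.7 g 0.0
twist -2.9 shift [2.42 0.42 0.26] = 5 x [0.483 0.083 0.051]
twist -0.0 shift [ 0.03 -0.02  1.23] = 3 x [ 0.01  -0.005  0.41 ]
twist -0.0 shift [-0.03  0.02 -1.33] = 3 x [-0.011  0.006 -0.443]
twist -0.0 shift [-2.42  0.17  0.06] = 5 x [-0.484  0.034  0.012]
twist -0.0 shift [ 0.01 -0.01  0.6 ] = 2 x [ 0.007 -0.004  0.3  ]
```

>>> apply_moves:
  targets:
    - {"translation":[0,0,0],"twist":-0.97,"hand":0.7}
    - {"translation":[0,0,0],"twist":-0.97,"hand":0.7}
    - {"translation":[0,0,0],"twist":-0.97,"hand":0.7}
    - {"translation":[0.483,0.083,0.05],"twist":0,"hand":0.7}
    - {"translation":[0.483,0.083,0.05],"twist":0,"hand":0.7}
    - {"translation":[0.483,0.083,0.05],"twist":0,"hand":0.7}
    - {"translation":[0.483,0.083,0.05],"twist":0,"hand":0.7}
    - {"translation":[0.483,0.083,0.05],"twist":0,"hand":0.7}

```text
time: 16.9
tool_pos: [0.6279, -0.2438, 0.1453]
tool_rot: [0.007, 0.924, 0.383, -0.01]
contact_force: [0.1, -0.5, -0.1]
gripper_width: 0.699
grasp_force: 0.0
```

>>> apply_moves:
  targets:
    - {"translation":[0,0,0],"twist":0,"hand":0.7}
    - {"translation":[0.01,0,0.45],"twist":0,"hand":0.7}
    - {"translation":[0.01,0,0.45],"twist":0,"hand":0.7}
    - {"translation":[0.01,0,0.33],"twist":0,"hand":0.7}
    - {"translation":[0,0,0],"twist":0,"hand":0}
    - {"translation":[0,0,0],"twist":0,"hand":0}
    - {"translation":[0,0,0],"twist":0,"hand":0}
    - {"translation":[0,0,0],"twist":0,"hand":0}

```text
time: 17.7
tool_pos: [0.6296, -0.2472, 0.0269]
tool_rot: [0.009, 0.924, 0.383, -0.008]
contact_force: [-0.6, 0.0, -0.6]
gripper_width: 0.425
grasp_force: 61.7
```

>>> apply_moves:
  targets:
    - {"translation":[0,0,0],"twist":0,"hand":0}
    - {"translation":[0,0,-0.4],"twist":0,"hand":0}
    - {"translation":[0,0,-0.45],"twist":0,"hand":0}
    - {"translation":[0,0,-0.45],"twist":0,"hand":0}
    - {"translation":[0,0,0],"twist":0,"hand":0}

```text
time: 18.2
tool_pos: [0.6342, -0.2457, 0.1648]
tool_rot: [0.014, 0.924, 0.383, -0.004]
contact_force: [-0.2, -1.0, 1.0]
gripper_width: 0.421
grasp_force: 61.7
```

```bash
python3 - <<'E'
from h import *
plan([(.47,-.43,.16,None),(.47,-.43,.10,None),(.47,-.43,.18,None),(.505,-.046,.18,-5),(.505,-.046,.058,None)])
E
```

```text
t 18.2 tcp [ 0.6342 -0.2457  0.1648] yaw -45.0 down [ 0.018 -0.023  1.   ] j [-0.47  0.21  1.54 -0.02  1.38  0.32] w 0.42 g 61.7
twist -0.0 shift [-2.46  0.14  0.1 ] = 5 x [-0.493  0.028  0.019]
twist -0.0 shift [ 0.01 -0.01  0.6 ] = 2 x [ 0.005 -0.007  0.3  ]
twist -0.0 shift [-0.01  0.02 -0.8 ] = 2 x [-0.007  0.009 -0.4  ]
twist -6.97 shift [ 3.85  0.01 -0.11] = 8 x [ 0.482  0.002 -0.014]
twist -0.0 shift [ 0.03 -0.01  1.22] = 3 x [ 0.012 -0.002  0.406]
```

>>> apply_moves:
  targets:
    - {"translation":[-0.493,0.03,0.01],"twist":0,"hand":0}
    - {"translation":[-0.493,0.03,0.01],"twist":0,"hand":0}
    - {"translation":[-0.493,0.03,0.01],"twist":0,"hand":0}
    - {"translation":[-0.493,0.03,0.01],"twist":0,"hand":0}
    - {"translation":[-0.46,0.03,0.01],"twist":0,"hand":0}
    - {"translation":[0,0,0.3],"twist":0,"hand":0}
    - {"translation":[0,0,0.3],"twist":0,"hand":0}
    - {"translation":[0,0,0],"twist":0,"hand":0.7}

```text
time: 19.0
tool_pos: [0.4645, -0.4253, 0.0898]
tool_rot: [0.003, 0.924, 0.382, -0.011]
contact_force: [-0.5, 0.5, -0.8]
gripper_width: 0.578
grasp_force: 0.0
```

>>> apply_moves:
  targets:
    - {"translation":[0,0,0],"twist":0,"hand":0.7}
    - {"translation":[0,0,0],"twist":0,"hand":0.7}
    - {"translation":[0,0,-0.45],"twist":0,"hand":0.7}
    - {"translation":[0,0,-0.45],"twist":0,"hand":0.7}
    - {"translation":[0,0,0],"twist":-1,"hand":0.7}
    - {"translation":[0,0,0],"twist":-1,"hand":0.7}
    - {"translation":[0,0,0],"twist":-1,"hand":0.7}
    - {"translation":[0,0,0],"twist":-1,"hand":0.7}

```text
time: 19.8
tool_pos: [0.4696, -0.426, 0.1875]
tool_rot: [0.008, 0.828, 0.561, -0.011]
contact_force: [0.0, -1.0, 0.1]
gripper_width: 0.699
grasp_force: 0.0
```

>>> apply_moves:
  targets:
    - {"translation":[0,0,0],"twist":-1,"hand":0.7}
    - {"translation":[0,0,0],"twist":-1,"hand":0.7}
    - {"translation":[0,0,0],"twist":-1,"hand":0.7}
    - {"translation":[0.48,0,0],"twist":0,"hand":0.7}
    - {"translation":[0.48,0,0],"twist":0,"hand":0.7}
    - {"translation":[0.48,0,0],"twist":0,"hand":0.7}
    - {"translation":[0.48,0,0],"twist":0,"hand":0.7}
    - {"translation":[0.48,0,0],"twist":0,"hand":0.7}

```text
time: 20.6
tool_pos: [0.4898, -0.1848, 0.1819]
tool_rot: [0.006, 0.736, 0.677, -0.011]
contact_force: [1.3, 0.3, -0.2]
gripper_width: 0.699
grasp_force: 0.0
```

```bash
python3 - <<'E'
from h import *
look(.062)
look(.03,cam="top")
plan([(.505,-.046,.18,-5),(.505,-.046,.058,None),(.505,-.046,.18,None),(.43,-.43,.16,None)])
E
```

```text
t 20.6 tcp [ 0.4898 -0.1848  0.1819] yaw -4.8 j6 -0.4
chunk1 0.9 [133 105  66] [204, 336] [ 0.427 -0.353] [54. 21.] 15.9
chunk1 0.87 [161 116  70] [365, 23] [ 0.587 -0.068] [72. 39.] 24.7
chunk1 0.8 [69 50 31] [253, 335] [ 0.472 -0.357] [48. 25.] 2.4
chunk1 0.72 [122  97  20] [279, 189] [ 0.511 -0.2  ] [65. 34.] -78.3
chunk1 0.65 [179 129  78] [260, 23] [ 0.504 -0.067] [37. 33.] -4.9
chunk1 0.57 [30 71 78] [74, 69] [ 0.355 -0.087] [62. 48.] 66.2
t 20.7 tcp [ 0.49   -0.1818  0.1814] yaw -4.5 j6 -0.4
chunk1 0.77 [142 108  71] [359, 233] [ 0.416 -0.374] [70. 46.] 31.1
chunk1 0.72 [145 108  70] [264, 176] [ 0.595 -0.066] [73. 41.] 24.2
chunk1 0.69 [142 110  70] [372, 220] [ 0.459 -0.417] [70. 42.] 42.9
chunk1 0.66 [147 110  70] [257, 202] [ 0.508 -0.045] [68. 42.] -89.0
chunk1 0.6 [149 111  71] [228, 211] [0.478 0.049] [71. 45.] -25.1
chunk1 0.19 [49 47 38] [194, 179] [0.581 0.16 ] [46. 46.] 1.9
t 20.8 tcp [ 0.4899 -0.1857  0.1815] yaw -4.7 down [0.024 0.007 1.   ] j [-0.49 -0.16  1.89 -0.03  1.41 -0.4 ] w 0.7 g 0.0
twist 0.05 shift [ 1.4   0.03 -0.02] = 3 x [ 0.468  0.01  -0.007]
twist -0.0 shift [0.03 0.01 1.22] = 3 x [0.01  0.003 0.407]
twist -0.0 shift [-0.03 -0.01 -1.22] = 3 x [-0.01  -0.003 -0.407]
twist -0.0 shift [-3.88 -0.41  0.3 ] = 8 x [-0.486 -0.051  0.037]
```

>>> apply_moves:
  targets:
    - {"translation":[0.468,0.01,0],"twist":0,"hand":0.58}
    - {"translation":[0.468,0.01,0],"twist":0,"hand":0.58}
    - {"translation":[0.468,0,0],"twist":0,"hand":0.58}
    - {"translation":[0,0,0],"twist":0,"hand":0.58}
    - {"translation":[0.01,0,0.4],"twist":0,"hand":0.58}
    - {"translation":[0.01,0,0.3],"twist":0,"hand":0.58}
    - {"translation":[0.01,0,0.3],"twist":0,"hand":0.58}
    - {"translation":[0,0,0.22],"twist":0,"hand":0.58}

```text
time: 21.6
tool_pos: [0.5014, -0.048, 0.0529]
tool_rot: [0.004, 0.737, 0.676, -0.012]
contact_force: [0.4, -0.4, -0.3]
gripper_width: 0.578
grasp_force: 0.0
```

>>> apply_moves:
  targets:
    - {"translation":[0,0,0],"twist":0,"hand":0}
    - {"translation":[0,0,0],"twist":0,"hand":0}
    - {"translation":[0,0,0],"twist":0,"hand":0}
    - {"translation":[0,0,0],"twist":0,"hand":0}
    - {"translation":[0,0,-0.4],"twist":0,"hand":0}
    - {"translation":[0,0,-0.45],"twist":0,"hand":0}
    - {"translation":[0,0,-0.35],"twist":0,"hand":0}
    - {"translation":[0,0,0],"twist":0,"hand":0}

```text
time: 22.4
tool_pos: [0.5072, -0.0447, 0.1824]
tool_rot: [0.01, 0.736, 0.677, -0.008]
contact_force: [0.9, -0.9, 0.2]
gripper_width: 0.418
grasp_force: 63.5
```

```bash
python3 - <<'E'
from h import *
plan([(.49,-.38,.17,None),(.49,-.38,.12,None),(.49,-.38,.18,None),(.477,.045,.18,65),(.477,.045,.058,None)])
E
```

```text
t 22.4 tcp [ 0.5072 -0.0447  0.1824] yaw -4.8 down [ 0.024 -0.004  1.   ] j [-0.22 -0.2   1.92 -0.02  1.41 -0.13] w 0.42 g 63.5
twist -0.0 shift [-3.35  0.11  0.21] = 7 x [-0.479  0.016  0.029]
twist -0.0 shift [ 0.01 -0.    0.5 ] = 2 x [ 0.006 -0.001  0.25 ]
twist -0.0 shift [-0.01  0.   -0.6 ] = 2 x [-0.007  0.001 -0.3  ]
twist -12.19 shift [ 1.91  3.8  -0.1 ] = 9 x [ 0.213  0.422 -0.012]
twist -0.0 shift [0.01 0.03 1.22] = 3 x [0.005 0.009 0.407]
```

>>> apply_moves:
  targets:
    - {"translation":[-0.48,0,0.02],"twist":0,"hand":0}
    - {"translation":[-0.48,0,0.02],"twist":0,"hand":0}
    - {"translation":[-0.48,0,0.02],"twist":0,"hand":0}
    - {"translation":[-0.48,0,0.02],"twist":0,"hand":0}
    - {"translation":[-0.48,0,0.02],"twist":0,"hand":0}
    - {"translation":[-0.48,0,0.02],"twist":0,"hand":0}
    - {"translation":[-0.48,0,0.02],"twist":0,"hand":0}
    - {"translation":[0,0,0.25],"twist":0,"hand":0}

```text
time: 23.2
tool_pos: [0.4748, -0.3866, 0.1467]
tool_rot: [0.009, 0.738, 0.675, -0.012]
contact_force: [1.2, 0.0, 0.5]
gripper_width: 0.426
grasp_force: 63.5
```

>>> apply_moves:
  targets:
    - {"translation":[0,0,0.25],"twist":0,"hand":0}
    - {"translation":[0,0,0],"twist":0,"hand":0.65}
    - {"translation":[0,0,0],"twist":0,"hand":0.65}
    - {"translation":[0,0,0],"twist":0,"hand":0.65}
    - {"translation":[0,0,-0.35],"twist":0,"hand":0.65}
    - {"translation":[0,0,-0.35],"twist":-1,"hand":0.65}
    - {"translation":[0,0,0],"twist":-1,"hand":0.65}
    - {"translation":[0,0,0],"twist":-1,"hand":0.65}

```text
time: 24.0
tool_pos: [0.4762, -0.3794, 0.1922]
tool_rot: [0.006, 0.625, 0.78, -0.013]
contact_force: [0.1, -0.7, -0.1]
gripper_width: 0.651
grasp_force: 0.0
```

>>> apply_moves:
  targets:
    - {"translation":[0,0,0],"twist":-1,"hand":0.65}
    - {"translation":[0,0,0],"twist":-1,"hand":0.65}
    - {"translation":[0,0,0],"twist":-1,"hand":0.65}
    - {"translation":[0,0,0],"twist":-1,"hand":0.65}
    - {"translation":[0,0,0],"twist":-1,"hand":0.65}
    - {"translation":[0,0,0],"twist":-1,"hand":0.65}
    - {"translation":[0,0,0],"twist":-1,"hand":0.65}
    - {"translation":[0,0,0],"twist":-1,"hand":0.65}

```text
time: 24.8
tool_pos: [0.4754, -0.3786, 0.1898]
tool_rot: [-0.001, 0.272, 0.962, -0.013]
contact_force: [0.3, 0.0, 0.5]
gripper_width: 0.647
grasp_force: 0.0
```

```bash
python3 - <<'E'
from h import *
look(.03,cam="top")
plan([(.477,.047,.18,65),(.477,.047,.058,None)])
E
```

```text
t 24.8 tcp [ 0.4754 -0.3786  0.1898] yaw 58.4 j6 -1.8
chunk1 0.84 [ 75  98 143] [267, 257] [ 0.333 -0.081] [67. 37.] 64.8
chunk1 0.8 [152 113  72] [228, 211] [0.479 0.049] [74. 48.] -25.1
chunk1 0.76 [125  92  60] [372, 221] [ 0.455 -0.418] [56. 35.] 45.4
chunk1 0.61 [148 111  72] [264, 176] [ 0.595 -0.066] [73. 41.] 24.2
chunk1 0.6 [163 163  67] [309, 202] [ 0.513 -0.214] [70. 39.] -77.4
chunk1 0.5 [81 60 38] [352, 207] [ 0.499 -0.348] [60. 38.] -44.4
t 24.9 tcp [ 0.4753 -0.3786  0.1896] yaw 58.2 down [0.004 0.025 1.   ] j [-0.78  0.03  1.69 -0.02  1.41 -1.8 ] w 0.65 g 0.0
twist -1.19 shift [ 1.78  3.87 -0.  ] = 9 x [ 0.198  0.43  -0.001]
twist -0.0 shift [0.   0.03 1.22] = 3 x [0.    0.01  0.407]
```

>>> apply_moves:
  targets:
    - {"translation":[0,0,0],"twist":-0.6,"hand":0.65}
    - {"translation":[0,0,0],"twist":-0.6,"hand":0.65}
    - {"translation":[0.198,0.43,0],"twist":0,"hand":0.65}
    - {"translation":[0.198,0.43,0],"twist":0,"hand":0.65}
    - {"translation":[0.198,0.43,0],"twist":0,"hand":0.65}
    - {"translation":[0.198,0.43,0],"twist":0,"hand":0.65}
    - {"translation":[0.198,0.43,0],"twist":0,"hand":0.65}
    - {"translation":[0.198,0.43,0],"twist":0,"hand":0.65}

```text
time: 25.7
tool_pos: [0.4759, -0.0926, 0.1828]
tool_rot: [-0.002, 0.217, 0.976, -0.012]
contact_force: [1.7, 0.4, 0.4]
gripper_width: 0.647
grasp_force: 0.0
```

>>> apply_moves:
  targets:
    - {"translation":[0.198,0.43,0],"twist":0,"hand":0.65}
    - {"translation":[0.198,0.43,0],"twist":0,"hand":0.65}
    - {"translation":[0.198,0.42,0],"twist":0,"hand":0.65}
    - {"translation":[0,0,0],"twist":0,"hand":0.65}
    - {"translation":[0,0,0],"twist":0,"hand":0.65}

```text
time: 26.2
tool_pos: [0.4761, 0.0476, 0.1795]
tool_rot: [-0.003, 0.215, 0.976, -0.012]
contact_force: [-1.1, -0.5, -0.4]
gripper_width: 0.65
grasp_force: 0.0
```

```bash
python3 - <<'E'
from h import *
look(.062)
plan([(.477,.046,.18,65),(.477,.046,.058,None)])
E
```

```text
t 26.2 tcp [0.4761 0.0476 0.1795] yaw 65.1 j6 -1.18
chunk1 0.98 [172 119  68] [209, 315] [ 0.585 -0.061] [70. 61.] 23.8
chunk1 0.71 [176 130  40] [64, 283] [ 0.497 -0.171] [78. 31.] -78.3
chunk1 0.65 [147 107  67] [253, 176] [0.473 0.045] [71. 40.] -24.7
chunk1 0.64 [ 32  63 119] [70, 89] [ 0.345 -0.058] [69. 34.] 65.2
chunk1 0.31 [31 30 30] [424, 243] [0.596 0.16 ] [77. 54.] 27.1
t 26.3 tcp [0.4761 0.046  0.1791] yaw 65.0 down [-0.001  0.024  1.   ] j [-0.05 -0.27  1.98 -0.02  1.44 -1.18] w 0.65 g 0.0
twist -0.01 shift [-0.01  0.   -0.01] = 1 x [-0.008  0.003 -0.009]
twist -0.0 shift [-0.    0.03  1.22] = 3 x [-0.     0.01   0.407]
```

>>> apply_moves:
  targets:
    - {"translation":[0,0.01,0.4],"twist":0,"hand":0.65}
    - {"translation":[0,0.01,0.4],"twist":0,"hand":0.65}
    - {"translation":[0,0.01,0.41],"twist":0,"hand":0.65}
    - {"translation":[0,0,0],"twist":0,"hand":0}
    - {"translation":[0,0,0],"twist":0,"hand":0}
    - {"translation":[0,0,0],"twist":0,"hand":0}
    - {"translation":[0,0,0],"twist":0,"hand":0}
    - {"translation":[0,0,0],"twist":0,"hand":0}

```text
time: 27.1
tool_pos: [0.4771, 0.0467, 0.0595]
tool_rot: [-0.002, 0.216, 0.976, -0.011]
contact_force: [1.0, 1.4, 0.7]
gripper_width: 0.42
grasp_force: 63.0
```

>>> apply_moves:
  targets:
    - {"translation":[0,0,-0.4],"twist":0,"hand":0}
    - {"translation":[0,0,-0.45],"twist":0,"hand":0}
    - {"translation":[0,0,-0.35],"twist":0,"hand":0}
    - {"translation":[0,0,0],"twist":0,"hand":0}

```text
time: 27.5
tool_pos: [0.4812, 0.0494, 0.1853]
tool_rot: [0.003, 0.216, 0.976, -0.01]
contact_force: [0.3, -1.5, -0.5]
gripper_width: 0.419
grasp_force: 63.0
```

```bash
python3 - <<'E'
from h import *
plan([(.43,-.43,.17,None),(.43,-.43,.12,None),(.43,-.43,.18,None),(.591,-.065,.18,-66),(.591,-.065,.058,None)])
E
```

```text
t 27.5 tcp [0.4812 0.0494 0.1853] yaw 65.1 down [0.011 0.019 1.   ] j [-0.04 -0.27  1.97 -0.02  1.43 -1.17] w 0.42 g 63.0
twist -0.0 shift [-1.56 -4.56  0.26] = 10 x [-0.156 -0.456  0.026]
twist -0.0 shift [0.01 0.01 0.5 ] = 2 x [0.003 0.005 0.25 ]
twist -0.0 shift [-0.01 -0.01 -0.6 ] = 2 x [-0.003 -0.006 -0.3  ]
twist 22.87 shift [ 2.96 -2.68 -0.08] = 8 x [ 0.369 -0.335 -0.01 ]
twist -0.0 shift [ 0.01 -0.03  1.22] = 3 x [ 0.003 -0.008  0.407]
```

>>> apply_moves:
  targets:
    - {"translation":[-0.156,-0.456,0.02],"twist":0,"hand":0}
    - {"translation":[-0.156,-0.456,0.02],"twist":0,"hand":0}
    - {"translation":[-0.156,-0.456,0.02],"twist":0,"hand":0}
    - {"translation":[-0.156,-0.456,0.02],"twist":0,"hand":0}
    - {"translation":[-0.156,-0.456,0.02],"twist":0,"hand":0}
    - {"translation":[-0.156,-0.456,0.02],"twist":0,"hand":0}
    - {"translation":[-0.156,-0.456,0.02],"twist":0,"hand":0}
    - {"translation":[-0.156,-0.456,0.02],"twist":0,"hand":0}

```text
time: 28.3
tool_pos: [0.4355, -0.3361, 0.1699]
tool_rot: [-0.003, 0.216, 0.976, -0.012]
contact_force: [1.3, 0.4, -0.4]
gripper_width: 0.424
grasp_force: 63.0
```

>>> apply_moves:
  targets:
    - {"translation":[-0.156,-0.456,0.02],"twist":0,"hand":0}
    - {"translation":[-0.156,-0.456,0.02],"twist":0,"hand":0}
    - {"translation":[0,0,0.25],"twist":0,"hand":0}
    - {"translation":[0,0,0.25],"twist":0,"hand":0}
    - {"translation":[0,0,0],"twist":0,"hand":0.65}
    - {"translation":[0,0,0],"twist":0,"hand":0.65}
    - {"translation":[0,0,0],"twist":0,"hand":0.65}
    - {"translation":[0,0,-0.35],"twist":0,"hand":0.65}

```text
time: 29.1
tool_pos: [0.4241, -0.428, 0.1496]
tool_rot: [-0.007, 0.216, 0.976, -0.009]
contact_force: [-0.5, 0.1, -1.3]
gripper_width: 0.651
grasp_force: 0.0
```

>>> apply_moves:
  targets:
    - {"translation":[0,0,-0.35],"twist":0,"hand":0.65}
    - {"translation":[0,0,0],"twist":0,"hand":0.65}

```text
time: 29.3
tool_pos: [0.4291, -0.4327, 0.1973]
tool_rot: [0.002, 0.216, 0.976, -0.016]
contact_force: [0.6, -0.1, 1.0]
gripper_width: 0.649
grasp_force: 0.0
```

```bash
python3 - <<'E'
from h import *
f,C=look(.03,cam="top")
look(.07,q="cup_blue",cam="top");look(.07,q="cup_red",cam="top")
plan([(.591,-.065,.18,None),(.591,-.065,.18,114),(.591,-.065,.058,None)])
E
```

```text
t 29.3 tcp [ 0.4291 -0.4327  0.1973] yaw 65.1 j6 -2.03
chunk1 0.84 [150 112  73] [264, 176] [ 0.595 -0.067] [74. 42.] 19.4
chunk1 0.83 [125  96  62] [370, 219] [ 0.462 -0.413] [61. 37.] 45.5
chunk1 0.82 [91 67 43] [358, 231] [ 0.422 -0.372] [55. 39.] 34.1
chunk1 0.63 [ 80 100 144] [267, 257] [ 0.335 -0.081] [72. 41.] 68.9
chunk1 0.6 [123  95  61] [353, 208] [ 0.492 -0.359] [75. 55.] -0.0
chunk1 0.57 [164 164  67] [309, 202] [ 0.512 -0.213] [69. 39.] -79.3
chunk1 0.55 [135 100  65] [391, 236] [ 0.409 -0.48 ] [23. 20.] -44.8
t 29.4 tcp [ 0.4273 -0.4307  0.1916] yaw 65.1 j6 -2.03
cup_blue 0.65 [145 148 138] [170, 233] [0.403 0.225] [63. 59.] 2.2
t 29.5 tcp [ 0.4261 -0.4294  0.1882] yaw 65.1 j6 -2.03
cup_red 0.63 [137 136 129] [131, 212] [0.466 0.352] [63. 57.] -88.8
cup_red 0.19 [81 47 29] [233, 184] [0.564 0.024] [296. 283.] 44.4
t 29.6 tcp [ 0.4257 -0.4291  0.1869] yaw 65.1 down [-0.004  0.024  1.   ] j [-0.9   0.03  1.7  -0.02  1.41 -2.03] w 0.65 g 0.0
twist -0.0 shift [ 0.04  4.   -0.03] = 9 x [ 0.004  0.444 -0.003]
twist -8.54 shift [0. 0. 0.] = 1 x [0. 0. 0.]
twist -0.0 shift [-0.02  0.02  1.22] = 3 x [-0.008  0.005  0.407]
```

>>> apply_moves:
  targets:
    - {"translation":[0,0.444,0],"twist":0,"hand":0.65}
    - {"translation":[0,0.444,0],"twist":0,"hand":0.65}
    - {"translation":[0,0.444,0],"twist":0,"hand":0.65}
    - {"translation":[0,0.444,0],"twist":0,"hand":0.65}
    - {"translation":[0,0.444,0],"twist":0,"hand":0.65}
    - {"translation":[0,0.444,0],"twist":0,"hand":0.65}
    - {"translation":[0,0.444,0],"twist":0,"hand":0.65}
    - {"translation":[0.02,0.444,0],"twist":0,"hand":0.65}

```text
time: 30.4
tool_pos: [0.5741, -0.1051, 0.1782]
tool_rot: [-0.005, 0.216, 0.976, -0.012]
contact_force: [0.2, -0.6, -0.5]
gripper_width: 0.654
grasp_force: 0.0
```

>>> apply_moves:
  targets:
    - {"translation":[0.02,0.444,0],"twist":0,"hand":0.65}
    - {"translation":[0,0,0],"twist":-0.95,"hand":0.65}
    - {"translation":[0,0,0],"twist":-0.95,"hand":0.65}
    - {"translation":[0,0,0],"twist":-0.95,"hand":0.65}
    - {"translation":[0,0,0],"twist":-0.95,"hand":0.65}
    - {"translation":[0,0,0],"twist":-0.95,"hand":0.65}
    - {"translation":[0,0,0],"twist":-0.95,"hand":0.65}
    - {"translation":[0,0,0],"twist":-0.95,"hand":0.65}

```text
time: 31.2
tool_pos: [0.5903, -0.0657, 0.1769]
tool_rot: [-0.008, -0.116, 0.993, -0.009]
contact_force: [0.7, -0.7, -0.6]
gripper_width: 0.646
grasp_force: 0.0
```

>>> apply_moves:
  targets:
    - {"translation":[0,0,0],"twist":-0.95,"hand":0.65}
    - {"translation":[0,0,0],"twist":-0.95,"hand":0.65}
    - {"translation":[0,0,0],"twist":0,"hand":0.65}

```text
time: 31.5
tool_pos: [0.5904, -0.0657, 0.177]
tool_rot: [-0.009, -0.208, 0.978, -0.009]
contact_force: [-1.0, -0.2, -0.6]
gripper_width: 0.649
grasp_force: 0.0
```

```bash
python3 - <<'E'
from h import *
look(.062)
plan([(.590,-.065,.18,112),(.590,-.065,.058,None)])
E
```

```text
t 31.5 tcp [ 0.5904 -0.0657  0.177 ] yaw 114.0 j6 -2.21
chunk1 0.8 [238 227  49] [138, 27] [ 0.515 -0.198] [66. 36.] -78.1
chunk1 0.66 [120  87  54] [254, 179] [ 0.589 -0.068] [70. 39.] 24.3
t 31.6 tcp [ 0.5906 -0.0658  0.1774] yaw 113.9 down [-0.021  0.014  1.   ] j [-0.22  0.02  1.72 -0.02  1.41 -2.21] w 0.65 g 0.0
twist 0.34 shift [ 0.    0.01 -0.03] = 1 x [ 0.003  0.009 -0.026]
twist -0.0 shift [-0.03  0.02  1.22] = 3 x [-0.008  0.006  0.407]
```

>>> apply_moves:
  targets:
    - {"translation":[0,0,0],"twist":0,"hand":0.57}
    - {"translation":[0,0,0.4],"twist":0,"hand":0.57}
    - {"translation":[0,0,0.4],"twist":0,"hand":0.57}
    - {"translation":[-0.01,0,0.39],"twist":0,"hand":0.57}
    - {"translation":[0,0,0],"twist":0,"hand":0}
    - {"translation":[0,0,0],"twist":0,"hand":0}
    - {"translation":[0,0,0],"twist":0,"hand":0}
    - {"translation":[0,0,0],"twist":0,"hand":0}

```text
time: 32.4
tool_pos: [0.5926, -0.0684, 0.0625]
tool_rot: [-0.006, -0.208, 0.978, -0.01]
contact_force: [0.0, -0.8, 0.8]
gripper_width: 0.424
grasp_force: 61.8
```

>>> apply_moves:
  targets:
    - {"translation":[0,0,-0.4],"twist":0,"hand":0}
    - {"translation":[0,0,-0.45],"twist":0,"hand":0}
    - {"translation":[0,0,-0.35],"twist":0,"hand":0}
    - {"translation":[0,0,0],"twist":1,"hand":0}
    - {"translation":[0,0,0],"twist":1,"hand":0}
    - {"translation":[0,0,0],"twist":1,"hand":0}
    - {"translation":[0,0,0],"twist":1,"hand":0}
    - {"translation":[0,0,0],"twist":0,"hand":0}

```text
time: 33.2
tool_pos: [0.5927, -0.0656, 0.1815]
tool_rot: [-0.005, -0.01, 1.0, -0.011]
contact_force: [0.5, -0.3, 0.1]
gripper_width: 0.427
grasp_force: 61.8
```

```bash
python3 - <<'E'
from h import *
plan([(.45,-.415,.17,None),(.45,-.415,.12,None)])
E
```

```text
t 33.2 tcp [ 0.5927 -0.0656  0.1815] yaw 91.1 down [-0.009  0.022  1.   ] j [-0.22  0.02  1.72 -0.02  1.41 -1.81] w 0.43 g 61.8
twist -0.0 shift [ 1.49 -3.46  0.2 ] = 8 x [ 0.187 -0.433  0.026]
twist -0.0 shift [-0.    0.01  0.5 ] = 2 x [-0.002  0.005  0.25 ]
```

>>> apply_moves:
  targets:
    - {"translation":[0.187,-0.433,0.02],"twist":0,"hand":0}
    - {"translation":[0.187,-0.433,0.02],"twist":0,"hand":0}
    - {"translation":[0.187,-0.433,0.02],"twist":0,"hand":0}
    - {"translation":[0.187,-0.433,0.02],"twist":0,"hand":0}
    - {"translation":[0.187,-0.433,0.02],"twist":0,"hand":0}
    - {"translation":[0.187,-0.433,0.02],"twist":0,"hand":0}
    - {"translation":[0.187,-0.433,0.02],"twist":0,"hand":0}
    - {"translation":[0.187,-0.433,0.02],"twist":0,"hand":0}

```text
time: 34.0
tool_pos: [0.4484, -0.417, 0.1741]
tool_rot: [-0.005, -0.011, 1.0, -0.012]
contact_force: [0.9, -0.4, 0.0]
gripper_width: 0.424
grasp_force: 61.9
```

>>> apply_moves:
  targets:
    - {"translation":[0,0,0.2],"twist":0,"hand":0}
    - {"translation":[0,0,0.15],"twist":0,"hand":0}
    - {"translation":[0,0,0],"twist":0,"hand":0.65}
    - {"translation":[0,0,0],"twist":0,"hand":0.65}
    - {"translation":[0,0,0],"twist":0,"hand":0.65}
    - {"translation":[0,0,-0.45],"twist":0,"hand":0.65}
    - {"translation":[0,0,-0.45],"twist":0,"hand":0.65}
    - {"translation":[0,0,-0.1],"twist":0,"hand":0.65}

```text
time: 34.8
tool_pos: [0.4525, -0.4153, 0.2462]
tool_rot: [-0.002, -0.011, 1.0, -0.015]
contact_force: [0.5, -0.5, 0.7]
gripper_width: 0.647
grasp_force: 0.0
```

```bash
python3 - <<'E'
from h import *
look(.03,cam="top")
f,C=shot("wrist","w4")
look(.07,q="bin",cam="top")
for sc,col,xs,ys in masks("top","cap_top",shot("top")[0])[:3]: print(sc,col,xs.mean(),ys.mean(),fit("top",get_calibration("top"),xs,ys,.111))
plan([(.565,.05,.22,None),(.565,.05,.22,152)])
E
```

```text
t 34.8 tcp [ 0.4525 -0.4153  0.2462] yaw 91.2 j6 -2.44
chunk1 0.78 [124  94  60] [353, 208] [ 0.496 -0.353] [76. 50.] -44.3
chunk1 0.76 [164 163  68] [308, 202] [ 0.512 -0.212] [71. 41.] -77.5
chunk1 0.65 [85 64 41] [356, 230] [ 0.422 -0.37 ] [54. 42.] 29.4
chunk1 0.62 [85 64 40] [365, 216] [ 0.472 -0.391] [39. 23.] -0.3
chunk1 0.6 [ 73  97 144] [268, 257] [ 0.334 -0.083] [64. 37.] 68.2
chunk1 0.59 [79 59 36] [371, 216] [ 0.471 -0.415] [36. 19.] -0.4
chunk1 0.46 [94 73 49] [391, 232] [ 0.42 -0.48] [42. 22.] 37.0
chunk1 0.37 [74 73 67] [365, 216] [ 0.451 -0.413] [206. 186.] -86.3
chunk1 0.17 [81 47 29] [234, 184] [0.567 0.026] [299. 296.] -48.3
t 34.95 tcp [ 0.4505 -0.4136  0.2392] yaw 91.2 j6 -2.44
bin 0.81 [74 72 66] [366, 217] [ 0.449 -0.406] [202. 182.] -86.9
bin 0.63 [147 149 141] [169, 233] [0.402 0.228] [59. 59.] -87.8
0.59 [52 50 40] 194.84574468085106 179.0159574468085 (array([0.56962421, 0.14953584]), (43.69919967651367, 43.092811584472656), 1.9192208051681519)
t 35.1 tcp [ 0.4491 -0.4126  0.2349] yaw 91.1 down [-0.015  0.018  1.   ] j [-0.85  0.01  1.64 -0.02  1.49 -2.44] w 0.65 g 0.0
twist -0.0 shift [-1.25  4.6   0.05] = 10 x [-0.125  0.46   0.005]
twist -10.62 shift [0. 0. 0.] = 1 x [0. 0. 0.]
```

View pics/w4.png

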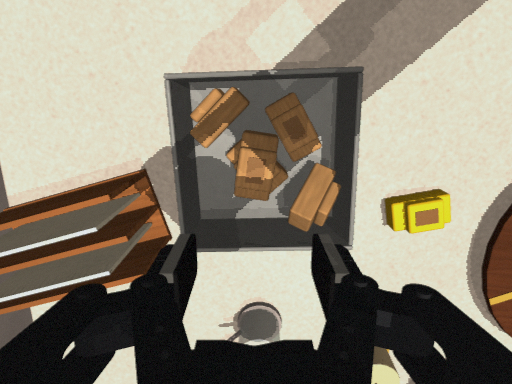

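All five tan chunks lie in the bin, with two of them stacked at (257,165). Next is the cap.

```bash
python3 - <<'E'
from h import *
plan([(.568,.146,.22,None),(.568,.146,.22,152)])
E
```

```text
t 35.1 tcp [ 0.4491 -0.4126  0.2349] yaw 91.1 down [-0.015  0.018  1.   ] j [-0.85  0.01  1.64 -0.02  1.49 -2.44] w 0.65 g 0.0
twist -0.0 shift [-1.3   5.56  0.03] = 12 x [-0.108  0.464  0.002]
twist -10.62 shift [0. 0. 0.] = 1 x [0. 0. 0.]
```

>>> apply_moves:
  targets:
    - {"translation":[-0.108,0.464,0],"twist":0,"hand":0.65}
    - {"translation":[-0.108,0.464,0],"twist":0,"hand":0.65}
    - {"translation":[-0.108,0.464,0],"twist":0,"hand":0.65}
    - {"translation":[-0.108,0.464,0],"twist":0,"hand":0.65}
    - {"translation":[-0.108,0.464,0],"twist":0,"hand":0.65}
    - {"translation":[-0.108,0.464,0],"twist":0,"hand":0.65}
    - {"translation":[-0.108,0.464,0],"twist":0,"hand":0.65}
    - {"translation":[-0.108,0.464,0],"twist":0,"hand":0.65}

```text
time: 35.95
tool_pos: [0.5282, -0.0388, 0.2269]
tool_rot: [-0.007, -0.01, 1.0, -0.01]
contact_force: [0.0, 0.2, -0.1]
gripper_width: 0.649
grasp_force: 0.0
```

>>> apply_moves:
  targets:
    - {"translation":[-0.108,0.464,0],"twist":0,"hand":0.7}
    - {"translation":[-0.108,0.464,0],"twist":0,"hand":0.7}
    - {"translation":[-0.108,0.464,0],"twist":0,"hand":0.7}
    - {"translation":[-0.108,0.464,0],"twist":0,"hand":0.7}
    - {"translation":[0,0,0],"twist":-0.97,"hand":0.7}
    - {"translation":[0,0,0],"twist":-0.97,"hand":0.7}
    - {"translation":[0,0,0],"twist":-0.97,"hand":0.7}
    - {"translation":[0,0,0],"twist":-0.97,"hand":0.7}

```text
time: 36.75
tool_pos: [0.5676, 0.1456, 0.2221]
tool_rot: [-0.01, -0.205, 0.979, -0.009]
contact_force: [0.6, -0.1, 0.1]
gripper_width: 0.698
grasp_force: 0.0
```

>>> apply_moves:
  targets:
    - {"translation":[0,0,0],"twist":-0.97,"hand":0.75}
    - {"translation":[0,0,0],"twist":-0.97,"hand":0.75}
    - {"translation":[0,0,0],"twist":-0.97,"hand":0.75}
    - {"translation":[0,0,0],"twist":-0.97,"hand":0.75}
    - {"translation":[0,0,0],"twist":-0.97,"hand":0.75}
    - {"translation":[0,0,0],"twist":-0.97,"hand":0.75}
    - {"translation":[0,0,0],"twist":-0.97,"hand":0.75}
    - {"translation":[0,0,0],"twist":0,"hand":0.75}

```text
time: 37.55
tool_pos: [0.5677, 0.1454, 0.2223]
tool_rot: [-0.012, -0.517, 0.856, -0.005]
contact_force: [-0.3, -0.0, 0.6]
gripper_width: 0.751
grasp_force: 0.0
```

```bash
python3 - <<'E'
from h import *
f,C=look(.111,q="cap_top",name="w5")
print([r["point"] for r in recognise("wrist","cap_top")][:2])
plan([(.568,.148,.22,None)])
E
```

```text
t 37.55 tcp [0.5677 0.1454 0.2223] yaw 152.2 j6 -2.52
cap_top 0.78 [50 47 45] [252, 188] [0.571 0.148] [49. 43.] 70.2
[[0.5715, 0.1519, 0.1133], [0.3981, 0.238, 0.0345]]
t 37.7 tcp [0.568  0.1454 0.2231] yaw 152.2 down [-0.025 -0.002  1.   ] j [ 0.13 -0.03  1.69 -0.02  1.49 -2.52] w 0.75 g 0.0
twist -0.0 shift [-0.02  0.01  0.03] = 1 x [-0.023  0.012  0.031]
```

View pics/w5.png

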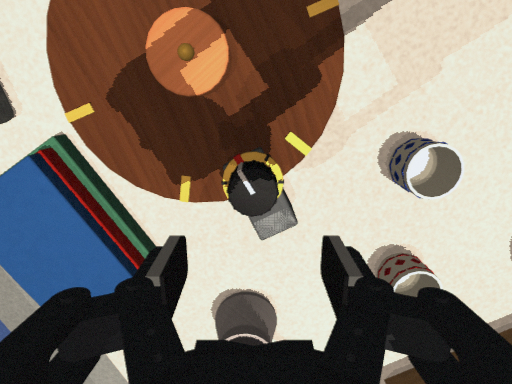

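```bash
python3 - <<'E'
from h import *
f,C=shot("wrist")
c=f[140:245,205:305]; b=cv2.resize(c,None,fx=6,fy=6,interpolation=cv2.INTER_CUBIC)
cv2.imwrite("pics/w5c.png",b[:,:,::-1])
P=np.array(C["pose"])[:3,3];print("cam",P.round(3))
# predicted outlines for candidate centre
K=np.array(C["camera_matrix"]);T=np.linalg.inv(np.array(C["pose"]))
def proj(p):
    q=np.c_[p,np.ones(len(p))]@T.T; return np.c_[K[0,2]+K[0,0]*q[:,0]/-q[:,2],K[1,2]-K[1,1]*q[:,1]/-q[:,2]]
th=np.linspace(0,2*np.pi,90)
for cx,cy,col in[(.570,.149,(0,255,0))]:
    for z,r in((.111,.022),(.074,.030)):
        p=proj(np.c_[cx+r*np.cos(th),cy+r*np.sin(th),0*th+z]); cv2.polylines(b,[((p-[205,140]+.5)*6).astype(np.int32)],True,col,1)
cv2.imwrite("pics/w5d.png",b[:,:,::-1])
E
```

```text
cam [0.536 0.083 0.374]
```

View pics/w5d.png

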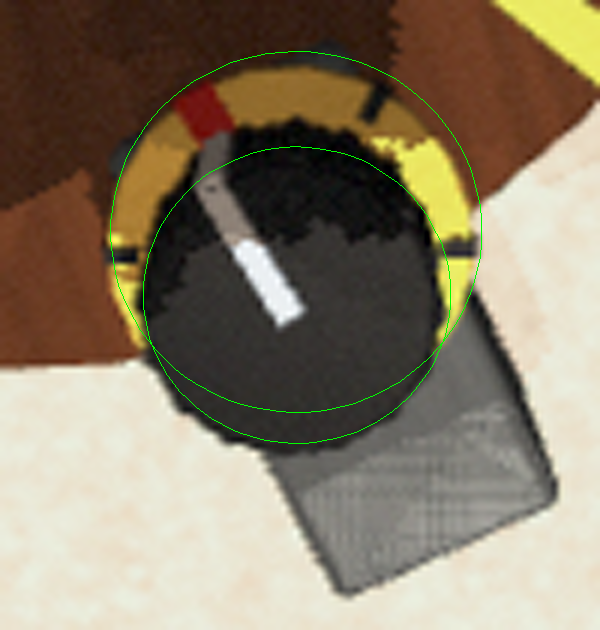

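```bash
python3 - <<'E'
from h import *
plan([(.571,.151,.14,None),(.571,.151,.103,None)])
E
```

```text
t 37.8 tcp [0.5682 0.1455 0.2234] yaw 152.2 down [-0.025 -0.002  1.   ] j [ 0.13 -0.03  1.69 -0.02  1.49 -2.52] w 0.75 g 0.0
twist -0.0 shift [-0.08 -0.    0.83] = 2 x [-0.042 -0.     0.416]
twist -0.0 shift [-0.01 -0.    0.37] = 1 x [-0.009 -0.001  0.37 ]
```

>>> apply_moves:
  targets:
    - {"translation":[-0.04,0,0.41],"twist":0,"hand":0.75}
    - {"translation":[-0.04,0,0.41],"twist":0,"hand":0.75}
    - {"translation":[0,0,0],"twist":0,"hand":0.75}
    - {"translation":[-0.01,0,0.2],"twist":0,"hand":0.75}
    - {"translation":[0,0,0.17],"twist":0,"hand":0.75}
    - {"translation":[0,0,0],"twist":0,"hand":0.75}
    - {"translation":[0,0,0],"twist":0,"hand":0.75}

```text
time: 38.45
tool_pos: [0.5714, 0.1509, 0.1057]
tool_rot: [-0.011, -0.517, 0.856, -0.006]
contact_force: [-0.8, 0.3, 0.5]
gripper_width: 0.75
grasp_force: 0.0
```

```bash
python3 - <<'E'
from h import *
s=state();print(s["contact_force"].round(1),s["ft_torque"].round(3))
plan([(.571,.151,.103,None)])
shot("wrist","w6")
E
```

```text
[-0.8  0.3  0.5] [0.015 0.019 0.025]
t 38.5 tcp [0.5714 0.1509 0.1057] yaw 152.2 down [-0.024 -0.001  1.   ] j [ 0.14  0.08  1.78 -0.02  1.29 -2.51] w 0.75 g 0.0
twist -0.0 shift [0.   0.   0.03] = 1 x [0.001 0.004 0.027]
```

View pics/w6.png

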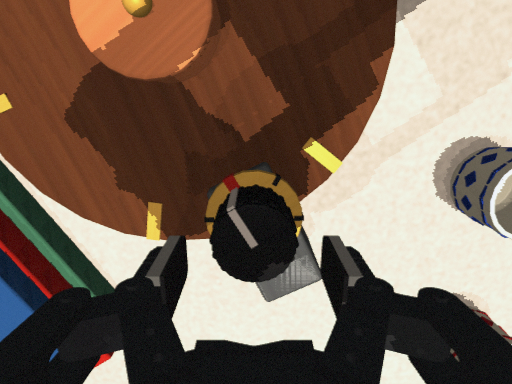

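```bash
cat >> h.py <<'E'
def proj(p,C):
    K=np.array(C["camera_matrix"]);T=np.linalg.inv(np.array(C["pose"]))
    q=np.c_[np.atleast_2d(p),np.ones(len(np.atleast_2d(p)))]@T.T; return np.c_[K[0,2]+K[0,0]*q[:,0]/-q[:,2],K[1,2]-K[1,1]*q[:,1]/-q[:,2]]
E
python3 - <<'E'
from h import *
f,C=shot("wrist")
print(proj([.571,.151,.111],C).round(1), proj([.571,.151,.074],C).round(1), C["pose"][:3,3])
for z,uv in((.111,[[300,230],[213,230],[256,280],[256,194]]),(.074,[[301,218],[206,218],[253,170]])):
    print(z,ray("wrist",uv,z,C)[:,:2].round(4).tolist())
d=(f.max(2)<60); 
n,l,st,ce=cv2.connectedComponentsWithStats(d[180:290,200:312].astype(np.uint8)); i=1+np.argmax(st[1:,4]); print(st[i],ce[i]+[200,180])
E
```

```text
[[256.4 243.7]] [[256.  217.3]] [0.53966968 0.08879118 0.25722021]
0.111 [[0.5485, 0.1545], [0.5866, 0.1345], [0.5807, 0.1691], [0.5591, 0.1279]]
0.074 [[0.5468, 0.1643], [0.5983, 0.1371], [0.5588, 0.124]]
[   5    4   99   97 6077] [255.79183808 234.22807306]
```

>>> apply_moves:
  targets:
    - {"translation":[0,0,0],"twist":0,"hand":0}
    - {"translation":[0,0,0],"twist":0,"hand":0}
    - {"translation":[0,0,0],"twist":0,"hand":0}
    - {"translation":[0,0,0],"twist":0,"hand":0}
    - {"translation":[0,0,0],"twist":0,"hand":0}

```text
time: 39.05
tool_pos: [0.5711, 0.1509, 0.105]
tool_rot: [-0.011, -0.517, 0.856, -0.006]
contact_force: [0.2, -0.0, -0.1]
gripper_width: -0.002
grasp_force: 0.0
```

```bash
cat > st.py <<'E'
from h import *
s,M,y=pose(); print("t",round(s["time"],2),"F",s["contact_force"].round(1),"T",s["ft_torque"].round(3),"tcp",s["tool_pos"].round(4),"yaw",round(y,2),"j6",s["joint_pos"][5].round(3),"w",round(s["gripper_width"],3),"g",round(s["grasp_force"],1))
E
python3 st.py
```

```text
t 39.05 F [ 0.2 -0.  -0.1] T [-0.035 -0.106  0.003] tcp [0.5711 0.1509 0.105 ] yaw 152.25 j6 -2.51 w -0.002 g 0.0
```

>>> apply_moves:
  targets:
    - {"translation":[0,0,0],"twist":1,"hand":0}
    - {"translation":[0,0,0],"twist":1,"hand":0}
    - {"translation":[0,0,0],"twist":1,"hand":0}
    - {"translation":[0,0,0],"twist":1,"hand":0}

```text
time: 39.45
tool_pos: [0.5711, 0.1509, 0.1049]
tool_rot: [-0.009, -0.335, 0.942, -0.008]
contact_force: [-0.4, 0.4, -0.2]
gripper_width: -0.002
grasp_force: 0.0
```

```bash
python3 st.py; python3 - <<'E'
from h import *
for i in range(3):
    grab_frame("wrist") if i==0 else grab_frame("side"); s=state(); print(s["ft_torque"].round(3),s["contact_force"].round(1))
E
```

```text
t 39.45 F [-0.4  0.4 -0.2] T [ 0.023 -0.015  0.024] tcp [0.5711 0.1509 0.1049] yaw 129.1 j6 -2.105 w -0.002 g 0.0
[ 0.003 -0.012 -0.075] [-0.7  0.2  0.3]
[-0.039  0.007  0.003] [-0.2  0.5 -1. ]
[ 0.025 -0.004 -0.007] [0.5 1.2 0.1]
```

```bash
python3 - <<'E'
from h import *
a,_=shot("side"); w,_=shot("wrist")
b=cv2.resize(a[110:230,150:300],(600,480),interpolation=cv2.INTER_CUBIC)
cv2.imwrite("pics/s6.png",np.vstack([b[:,:,::-1][:, :600]])); cv2.imwrite("pics/w7.png",w[:,:,::-1])
E
```

```text
(no output)
```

View pics/s6.png

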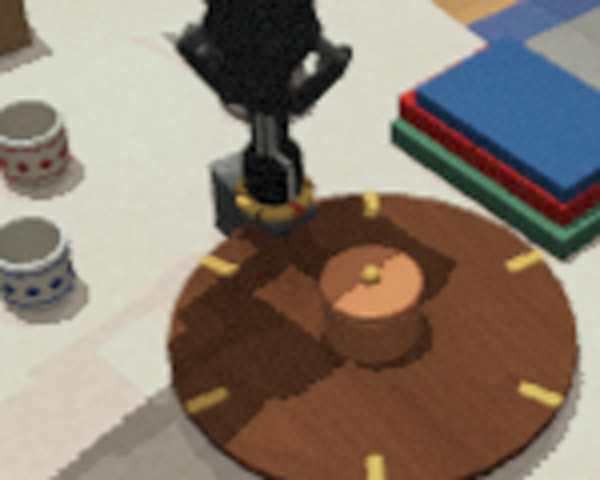

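View pics/w7.png

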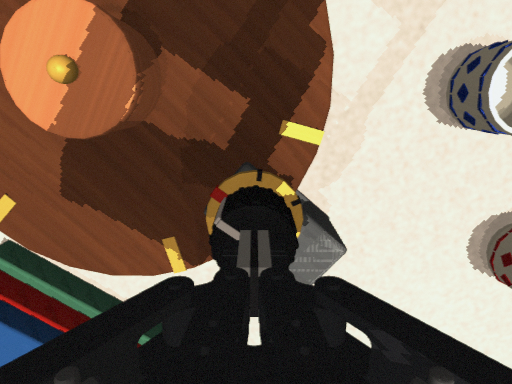

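The hand shut without taking the cap: in the wrist picture the closed fingertips (about 255,230) overlie the cap's top. So the tips seem to be above the cap, and I'll probe down gently with the shut fingers.

>>> apply_moves:
  targets:
    - {"translation":[0,0,0.02],"twist":0,"hand":0}
    - {"translation":[0,0,0],"twist":0,"hand":0}

```text
time: 39.9
tool_pos: [0.5715, 0.151, 0.1035]
tool_rot: [-0.009, -0.337, 0.941, -0.008]
contact_force: [-0.8, 0.6, 2.9]
gripper_width: 0.003
grasp_force: 1.5
```

```bash
python3 st.py; python3 - <<'E'
from h import *
C=get_calibration("wrist"); s,M,y=pose()
for d in ([0,0,0],[0,0,.022],[.011,0,.022],[.011,0,0],[.011,0,-.01]): print(d,proj(s["tool_pos"]+M@d,C).round(1))
im=cv2.imread("pics/w7.png"); o=cv2.imread("pics/w6.png")
cv2.imwrite("pics/c7.png",np.hstack([cv2.resize(im[160:310,190:320],None,fx=3,fy=3,interpolation=2),cv2.resize(cv2.imread("pics/w3.png")[160:310,190:320],None,fx=3,fy=3,interpolation=2)]))
E
```

```text
t 39.9 F [-0.8  0.6  2.9] T [ 0.048 -0.012  0.008] tcp [0.5715 0.151  0.1035] yaw 129.38 j6 -2.11 w 0.003 g 1.5
[0, 0, 0] [[254.6 240.1]]
[0, 0, 0.022] [[254.5 223.1]]
[0.011, 0, 0.022] [[254.5 205.3]]
[0.011, 0, 0] [[254.6 220.3]]
[0.011, 0, -0.01] [[254.7 228.4]]
```

View pics/c7.png

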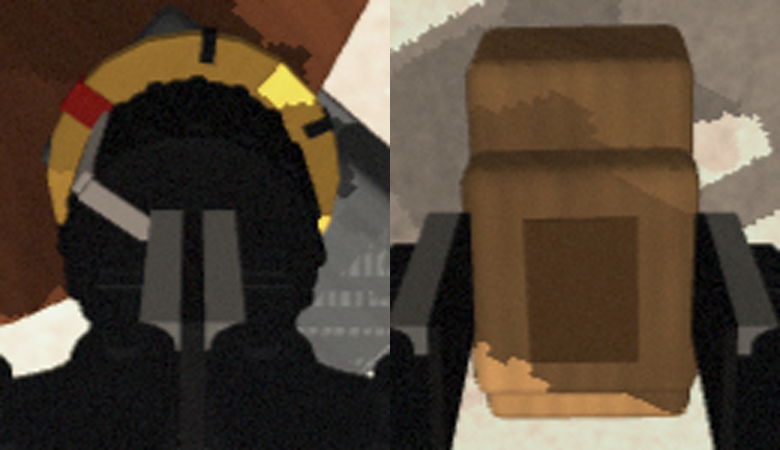

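The fingertips touch the cap's top (2.9 N up) at TCP z 0.1035, so the tips really stand about 8 mm behind the reported TCP. The earlier chunk grasps were shallow. I'll rise, open, go about 25 mm lower and regrip.

>>> apply_moves:
  targets:
    - {"translation":[0,0,-0.25],"twist":0,"hand":0}
    - {"translation":[0,0,0],"twist":0,"hand":0.75}
    - {"translation":[0,0,0],"twist":0,"hand":0.75}
    - {"translation":[0,0,0],"twist":0,"hand":0.75}
    - {"translation":[0,0,0],"twist":0,"hand":0.75}
    - {"translation":[0,0,0.25],"twist":0,"hand":0.75}
    - {"translation":[0,0,0.13],"twist":0,"hand":0.75}
    - {"translation":[0,0,0],"twist":0,"hand":0.75}

```text
time: 40.7
tool_pos: [0.5684, 0.1502, 0.0862]
tool_rot: [-0.013, -0.336, 0.942, -0.007]
contact_force: [-0.0, -0.2, -0.1]
gripper_width: 0.749
grasp_force: 0.0
```

>>> apply_moves:
  targets:
    - {"translation":[0,0,0.12],"twist":0,"hand":0.75}
    - {"translation":[0,0,0],"twist":0,"hand":0.75}

```text
time: 40.9
tool_pos: [0.57, 0.1502, 0.0765]
tool_rot: [-0.01, -0.337, 0.942, -0.008]
contact_force: [-0.5, -0.0, 0.1]
gripper_width: 0.752
grasp_force: 0.0
```

```bash
python3 st.py; python3 - <<'E'
from h import *
f,C=shot("wrist","w8")
E
```

```text
t 40.9 F [-0.5 -0.   0.1] T [ 0.059  0.022 -0.013] tcp [0.57   0.1502 0.0765] yaw 129.34 j6 -2.11 w 0.752 g 0.0
```

View pics/w8.png

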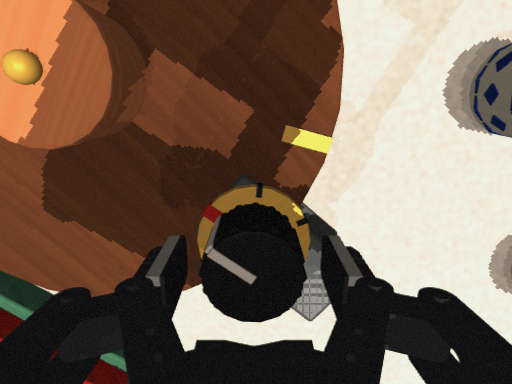

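The cap's top disc (254,268) now sits between the fingers (about 172 and 340). Closing.

>>> apply_moves:
  targets:
    - {"translation":[0,0,0],"twist":0,"hand":0}
    - {"translation":[0,0,0],"twist":0,"hand":0}
    - {"translation":[0,0,0],"twist":0,"hand":0}
    - {"translation":[0,0,0],"twist":0,"hand":0}
    - {"translation":[0,0,0],"twist":0,"hand":0}

```text
time: 41.45
tool_pos: [0.5713, 0.1506, 0.0791]
tool_rot: [-0.009, -0.337, 0.942, -0.008]
contact_force: [-2.2, -0.0, 5.6]
gripper_width: 0.493
grasp_force: 61.0
```

```bash
python3 st.py
```

```text
t 41.45 F [-2.2 -0.   5.6] T [ 0.112  0.414 -0.037] tcp [0.5713 0.1506 0.0791] yaw 129.34 j6 -2.109 w 0.493 g 61.0
```

>>> apply_moves:
  targets:
    - {"translation":[0,0,0],"twist":1,"hand":0}
    - {"translation":[0,0,0],"twist":1,"hand":0}
    - {"translation":[0,0,0],"twist":1,"hand":0}
    - {"translation":[0,0,0],"twist":1,"hand":0}
    - {"translation":[0,0,0],"twist":1,"hand":0}
    - {"translation":[0,0,0],"twist":1,"hand":0}
    - {"translation":[0,0,0],"twist":1,"hand":0}
    - {"translation":[0,0,0],"twist":1,"hand":0}

```text
time: 42.25
tool_pos: [0.5712, 0.151, 0.0791]
tool_rot: [-0.005, 0.059, 0.998, -0.01]
contact_force: [-2.7, 1.1, 6.0]
gripper_width: 0.494
grasp_force: 61.5
```

```bash
python3 st.py
```

```text
t 42.25 F [-2.7  1.1  6. ] T [0.591 0.507 0.035] tcp [0.5712 0.151  0.0791] yaw 83.26 j6 -1.306 w 0.494 g 61.5
```

>>> apply_moves:
  targets:
    - {"translation":[0,0,0],"twist":1,"hand":0}
    - {"translation":[0,0,0],"twist":1,"hand":0}
    - {"translation":[0,0,0],"twist":1,"hand":0}
    - {"translation":[0,0,0],"twist":1,"hand":0}
    - {"translation":[0,0,0],"twist":1,"hand":0}
    - {"translation":[0,0,0],"twist":1,"hand":0}
    - {"translation":[0,0,0],"twist":1,"hand":0}
    - {"translation":[0,0,0],"twist":1,"hand":0}

```text
time: 43.05
tool_pos: [0.5714, 0.1512, 0.0791]
tool_rot: [-0.001, 0.443, 0.897, -0.011]
contact_force: [-2.1, 0.8, 5.8]
gripper_width: 0.493
grasp_force: 61.5
```

```bash
python3 st.py;  python3 - <<'E'
from h import *
f,C=shot("wrist","w9"); s=state(); 
h=cv2.cvtColor(f,cv2.COLOR_RGB2HSV)
c=np.array([.571,.151])
m=((h[...,0]<8)|(h[...,0]>174))&(h[...,1]>150)&(h[...,2]>60)
ys,xs=np.nonzero(m); p=ray("wrist",np.c_[xs,ys],.074,C)[:,:2]-c; r=np.hypot(*p.T); k=(r>.015)&(r<.04)
print("red",k.sum(),np.degrees(np.arctan2(*p[k].mean(0)[::-1])) if k.sum() else None)
E
```

```text
t 43.05 F [-2.1  0.8  5.8] T [0.616 0.287 0.077] tcp [0.5714 0.1512 0.0791] yaw 37.41 j6 -0.506 w 0.493 g 61.5
red 215 -179.96822934742522
```

```bash
cat > red.py <<'E'
from h import *
s,M,y=pose(); f,C=shot("wrist")
h=cv2.cvtColor(f,cv2.COLOR_RGB2HSV); c=np.array([.571,.151])
def ang(m,z,r0,r1):
    ys,xs=np.nonzero(m); p=ray("wrist",np.c_[xs,ys],z,C)[:,:2]-c; r=np.hypot(*p.T); k=(r>r0)&(r<r1)
    return int(k.sum()), (round(float(np.degrees(np.arctan2(*p[k].mean(0)[::-1]))),1) if k.sum() else None)
print("yaw",round(y,1),"Tz",[s["ft_torque"][2].round(3),state()["ft_torque"][2].round(3)],"red",ang(((h[...,0]<8)|(h[...,0]>174))&(h[...,1]>150)&(h[...,2]>50),.074,.022,.034),"white",ang((h[...,1]<60)&(h[...,2]>75),.111,.003,.021),"g",round(s["grasp_force"],1),"j6",s["joint_pos"][5].round(2))
E
python3 red.py
```

```text
yaw 37.2 Tz [np.float64(-0.048), np.float64(-0.062)] red (236, -178.5) white (412, 179.9) g 61.4 j6 -0.5
```

>>> apply_moves:
  targets:
    - {"translation":[0,0,0],"twist":1,"hand":0}
    - {"translation":[0,0,0],"twist":1,"hand":0}
    - {"translation":[0,0,0],"twist":0,"hand":0}

```text
time: 43.45
tool_pos: [0.5714, 0.1512, 0.0791]
tool_rot: [0.001, 0.529, 0.848, -0.011]
contact_force: [-2.9, 1.4, 4.9]
gripper_width: 0.493
grasp_force: 61.4
```

```bash
python3 red.py
```

```text
yaw 26.1 Tz [np.float64(-0.06), np.float64(-0.073)] red (228, 169.4) white (408, 167.8) g 61.4 j6 -0.31
```

>>> apply_moves:
  targets:
    - {"translation":[0,0,0],"twist":1,"hand":0}
    - {"translation":[0,0,0],"twist":1,"hand":0}
    - {"translation":[0,0,0],"twist":0,"hand":0}

```text
time: 43.8
tool_pos: [0.5714, 0.1512, 0.0791]
tool_rot: [0.002, 0.611, 0.791, -0.011]
contact_force: [-2.6, 2.0, 5.3]
gripper_width: 0.493
grasp_force: 61.4
```

```bash
python3 red.py
```

```text
yaw 14.6 Tz [np.float64(-0.027), np.float64(-0.062)] red (229, 157.8) white (403, 155.1) g 61.4 j6 -0.11
```

>>> apply_moves:
  targets:
    - {"translation":[0,0,0],"twist":1,"hand":0}
    - {"translation":[0,0,0],"twist":1,"hand":0}
    - {"translation":[0,0,0],"twist":0,"hand":0}

```text
time: 44.15
tool_pos: [0.5715, 0.1512, 0.0791]
tool_rot: [0.003, 0.687, 0.726, -0.011]
contact_force: [-1.4, 1.5, 4.5]
gripper_width: 0.496
grasp_force: 61.4
```

```bash
python3 red.py
```

```text
yaw 3.2 Tz [np.float64(0.003), np.float64(-0.039)] red (222, 144.0) white (404, 142.9) g 61.4 j6 0.09
```

>>> apply_moves:
  targets:
    - {"translation":[0,0,0],"twist":1,"hand":0}
    - {"translation":[0,0,0],"twist":1,"hand":0}
    - {"translation":[0,0,0],"twist":0,"hand":0}

```text
time: 44.5
tool_pos: [0.5715, 0.1513, 0.0791]
tool_rot: [0.004, 0.756, 0.654, -0.01]
contact_force: [-1.4, 1.5, 3.9]
gripper_width: 0.492
grasp_force: 61.3
```

```bash
python3 red.py
```

```text
yaw -8.3 Tz [np.float64(-0.07), np.float64(-0.016)] red (227, 131.4) white (409, 130.6) g 61.3 j6 0.29
```

Still turning together. I go on.

>>> apply_moves:
  targets:
    - {"translation":[0,0,0],"twist":1,"hand":0}
    - {"translation":[0,0,0],"twist":1,"hand":0}
    - {"translation":[0,0,0],"twist":0,"hand":0}

```text
time: 44.85
tool_pos: [0.5715, 0.1513, 0.079]
tool_rot: [0.005, 0.818, 0.576, -0.01]
contact_force: [-1.4, 1.9, 4.8]
gripper_width: 0.495
grasp_force: 61.3
```

```bash
python3 red.py
```

```text
yaw -19.7 Tz [np.float64(-0.119), np.float64(-0.027)] red (215, 126.3) white (414, 118.3) g 61.3 j6 0.49
```

>>> apply_moves:
  targets:
    - {"translation":[0,0,0],"twist":1,"hand":0}
    - {"translation":[0,0,0],"twist":1,"hand":0}
    - {"translation":[0,0,0],"twist":0,"hand":0}

```text
time: 45.2
tool_pos: [0.5715, 0.1513, 0.0791]
tool_rot: [0.006, 0.871, 0.491, -0.009]
contact_force: [-1.0, 1.8, 5.9]
gripper_width: 0.497
grasp_force: 61.3
```

```bash
python3 red.py
```

```text
yaw -31.2 Tz [np.float64(-0.051), np.float64(-0.069)] red (204, 124.7) white (418, 106.4) g 61.3 j6 0.69
```

The flange has stopped (red mark steady at about 125°) and the cap is 17° past it, so the slip is about 0.3 rad. I stop here and release.

>>> apply_moves:
  targets:
    - {"translation":[0,0,0],"twist":0,"hand":0.75}
    - {"translation":[0,0,0],"twist":0,"hand":0.75}
    - {"translation":[0,0,0],"twist":0,"hand":0.75}
    - {"translation":[0,0,0],"twist":0,"hand":0.75}
    - {"translation":[0,0,-0.2],"twist":0,"hand":0.75}
    - {"translation":[0,0,-0.4],"twist":0,"hand":0.75}
    - {"translation":[0,0,-0.4],"twist":0,"hand":0.75}
    - {"translation":[0,0,-0.2],"twist":0,"hand":0.8}

```text
time: 46.05
tool_pos: [0.574, 0.1531, 0.2023]
tool_rot: [0.007, 0.871, 0.492, -0.008]
contact_force: [0.8, -0.1, -0.1]
gripper_width: 0.805
grasp_force: 0.0
```

```bash
python3 red.py; python3 - <<'E'
from h import *
look(.055,q="cup_blue",cam="top");look(.055,q="cup_red",cam="top")
for c in("top","side"):
    for q in("cup_blue","cup_red"): print(c,q,[np.round(r["point"],3).tolist() for r in recognise(c,q)][:2])
look(.094,q="sugar_box",cam="top")
plan([(.403,.228,.22,None)])
E
```

```text
yaw -31.1 Tz [np.float64(0.02), np.float64(-0.02)] red (74, 127.2) white (143, 106.8) g 0.0 j6 0.69
t 46.1 tcp [0.5754 0.1534 0.2053] yaw -31.1 j6 0.69
t 46.2 tcp [0.5734 0.1531 0.1998] yaw -31.1 j6 0.69
cup_red 0.7 [140 139 131] [130, 211] [0.469 0.356] [63. 61.] -87.3
top cup_blue [[0.496, -0.35, 0.062]]
top cup_red [[0.471, 0.364, 0.014]]
side cup_blue [[0.399, 0.223, 0.038]]
side cup_red [[0.467, 0.352, 0.032]]
t 46.5 tcp [0.5713 0.1527 0.1958] yaw -31.1 j6 0.69
t 46.6 tcp [0.5718 0.1528 0.1966] yaw -31.1 down [0.026 0.001 1.   ] j [ 0.14  0.01  1.71 -0.02  1.45  0.69] w 0.8 g 0.0
twist -0.0 shift [-0.23 -1.83 -0.23] = 4 x [-0.059 -0.458 -0.056]
```

Slip is intact after release. Now the blue cup.

>>> apply_moves:
  targets:
    - {"translation":[-0.06,-0.46,0],"twist":0,"hand":1}
    - {"translation":[-0.06,-0.46,0],"twist":0,"hand":1}
    - {"translation":[-0.06,-0.46,0],"twist":0,"hand":1}
    - {"translation":[-0.06,-0.46,0],"twist":0,"hand":1}
    - {"translation":[0,0,0],"twist":1,"hand":1}
    - {"translation":[0,0,0],"twist":1,"hand":1}
    - {"translation":[0,0,0],"twist":1,"hand":1}
    - {"translation":[0,0,0],"twist":1,"hand":1}

```text
time: 47.4
tool_pos: [0.4021, 0.2275, 0.1982]
tool_rot: [0.008, 0.952, 0.307, -0.009]
contact_force: [0.4, -0.4, -0.0]
gripper_width: 1.0
grasp_force: 0.0
```

>>> apply_moves:
  targets:
    - {"translation":[0,0,0],"twist":1,"hand":1}
    - {"translation":[0,0,0],"twist":1,"hand":1}
    - {"translation":[0,0,0],"twist":1,"hand":1}
    - {"translation":[0,0,0],"twist":1,"hand":1}
    - {"translation":[0,0,0],"twist":1,"hand":1}
    - {"translation":[0,0,0],"twist":1,"hand":1}
    - {"translation":[0,0,0],"twist":0.3,"hand":1}
    - {"translation":[0,0,0],"twist":0,"hand":1}

```text
time: 48.2
tool_pos: [0.4022, 0.2274, 0.1981]
tool_rot: [0.011, 1.0, -0.001, -0.006]
contact_force: [-0.2, 0.1, -0.3]
gripper_width: 1.002
grasp_force: 0.0
```

```bash
cat > cup.py <<'E'
from h import *
import sys
q=sys.argv[1]; g=np.array([float(sys.argv[2]),float(sys.argv[3])])
f,C=shot("wrist",sys.argv[4])
print([np.round(r["point"],3).tolist() for r in recognise("wrist",q)][:2])
ms=masks("wrist",q,f)
for sc,col,xs,ys in ms:
    print(round(sc,2),col,len(xs),[int(xs.mean()),int(ys.mean())])
    m=np.zeros(f.shape[:2],np.uint8); m[ys,xs]=1
    from scipy.optimize import minimize
    th=np.linspace(0,2*np.pi,60)
    def sil(c):
        pts=[proj(np.c_[c[0]+r*np.cos(th),c[1]+r*np.sin(th),0*th+z],C) for r,z in((.030,.055),(.030,.010),(.024,0))]
        h=cv2.convexHull(np.vstack(pts).astype(np.float32)); k=np.zeros_like(m); cv2.fillConvexPoly(k,np.round(h*16).astype(np.int32),1,shift=4); return k
    def cost(c): k=sil(c); return -np.logical_and(k,m).sum()/np.logical_or(k,m).sum()
    c0=ray("wrist",[[xs.mean(),ys.mean()]],.03,C)[0,:2]
    r=minimize(cost,c0,method="Nelder-Mead",options=dict(initial_simplex=[c0,c0+[.006,0],c0+[0,.006]],xatol=2e-4)); print("fit",r.x.round(4),"iou",-round(r.fun,3))
plan([(*g,.15,None)])
E
python3 cup.py cup_blue .403 .228 w10
```

```text
[[0.398, 0.235, 0.018]]
0.6 [83 73 62] 4674 [104, 95]
fit [0.4698 0.3595] iou 0.954
0.59 [126 117 100] 3443 [243, 166]
fit [0.4038 0.2338] iou 0.978
t 48.4 tcp [0.4023 0.2274 0.1982] yaw -90.1 down [ 0.012 -0.021  1.   ] j [ 0.36 -0.32  1.99 -0.02  1.49  1.94] w 1.0 g 0.0
twist -0.0 shift [ 0.01 -0.02  0.48] = 1 x [ 0.013 -0.016  0.482]
```

```bash
python3 - <<'E'
from h import *
B=(.4035,.232)
plan([(*B,.10,None),(*B,.004,None),(*B,.15,None),(.485,-.04,.15,None)])
E
```

```text
t 48.4 tcp [0.4023 0.2274 0.1982] yaw -90.1 down [ 0.012 -0.021  1.   ] j [ 0.36 -0.32  1.99 -0.02  1.49  1.94] w 1.0 g 0.0
twist -0.0 shift [ 0.02 -0.07  0.98] = 2 x [ 0.012 -0.034  0.49 ]
twist -0.0 shift [ 0.01 -0.02  0.96] = 2 x [ 0.006 -0.01   0.48 ]
twist -0.0 shift [-0.02  0.03 -1.46] = 3 x [-0.006  0.01  -0.487]
twist -0.0 shift [0.82 2.72 0.05] = 6 x [0.136 0.453 0.008]
```

>>> apply_moves:
  targets:
    - {"translation":[0.01,-0.035,0.49],"twist":0,"hand":1}
    - {"translation":[0.01,-0.035,0.49],"twist":0,"hand":1}
    - {"translation":[0,0,0],"twist":0,"hand":1}
    - {"translation":[0,-0.01,0.3],"twist":0,"hand":1}
    - {"translation":[0,-0.01,0.3],"twist":0,"hand":1}
    - {"translation":[0,0,0.2],"twist":0,"hand":1}
    - {"translation":[0,0,0.16],"twist":0,"hand":1}
    - {"translation":[0,0,0],"twist":0,"hand":1}

```text
time: 49.15
tool_pos: [0.4016, 0.232, 0.0041]
tool_rot: [0.011, 1.0, -0.001, -0.007]
contact_force: [-0.0, -0.2, -0.3]
gripper_width: 0.999
grasp_force: 0.0
```

>>> apply_moves:
  targets:
    - {"translation":[0,0,0],"twist":0,"hand":0}
    - {"translation":[0,0,0],"twist":0,"hand":0}
    - {"translation":[0,0,0],"twist":0,"hand":0}
    - {"translation":[0,0,0],"twist":0,"hand":0}
    - {"translation":[0,0,0],"twist":0,"hand":0}

```text
time: 49.65
tool_pos: [0.4041, 0.233, 0.0071]
tool_rot: [0.01, 1.0, -0.001, -0.004]
contact_force: [-1.4, -1.1, 5.7]
gripper_width: 0.682
grasp_force: 64.1
```

```bash
python3 st.py
```

```text
t 49.65 F [-1.4 -1.1  5.7] T [-0.1    0.215 -0.02 ] tcp [0.4041 0.233  0.0071] yaw -90.1 j6 1.954 w 0.682 g 64.1
```

>>> apply_moves:
  targets:
    - {"translation":[0,0,-0.3],"twist":0,"hand":0}
    - {"translation":[0,0,-0.4],"twist":0,"hand":0}
    - {"translation":[0,0,-0.4],"twist":0,"hand":0}
    - {"translation":[0,0,-0.4],"twist":0,"hand":0}
    - {"translation":[0,0,0],"twist":0,"hand":0}

```text
time: 50.15
tool_pos: [0.4081, 0.2373, 0.1626]
tool_rot: [0.008, 1.0, -0.001, 0.001]
contact_force: [0.5, 0.5, -1.2]
gripper_width: 0.676
grasp_force: 64.8
```

```bash
python3 st.py; python3 - <<'E'
from h import *
plan([(.485,-.04,.15,None),(.485,-.04,.06,None),(.485,-.04,.040,None)])
E
```

```text
t 50.15 F [ 0.5  0.5 -1.2] T [ 0.001 -0.074 -0.028] tcp [0.4081 0.2373 0.1626] yaw -90.11 j6 1.953 w 0.676 g 64.8
t 50.1 tcp [0.4081 0.2373 0.1626] yaw -90.1 down [-0.001 -0.016  1.   ] j [ 0.38 -0.28  2.02 -0.02  1.4   1.95] w 0.68 g 64.8
twist -0.0 shift [0.77 2.77 0.17] = 6 x [0.129 0.462 0.029]
twist -0.0 shift [-0.   -0.01  0.9 ] = 2 x [-0.001 -0.007  0.45 ]
twist -0.0 shift [-0.  -0.   0.2] = 1 x [-0.    -0.003  0.2  ]
```

>>> apply_moves:
  targets:
    - {"translation":[0.13,0.462,0],"twist":0,"hand":0}
    - {"translation":[0.13,0.462,0],"twist":0,"hand":0}
    - {"translation":[0.13,0.462,0],"twist":0,"hand":0}
    - {"translation":[0.13,0.462,0],"twist":0,"hand":0}
    - {"translation":[0.13,0.462,0],"twist":0,"hand":0}
    - {"translation":[0.13,0.462,0],"twist":0,"hand":0}
    - {"translation":[0,0,0],"twist":0,"hand":0}
    - {"translation":[0,0,0],"twist":0,"hand":0}

```text
time: 50.95
tool_pos: [0.481, -0.0425, 0.1589]
tool_rot: [0.01, 1.0, -0.002, -0.006]
contact_force: [0.1, 0.6, -1.4]
gripper_width: 0.684
grasp_force: 65.2
```

```bash
python3 st.py; python3 - <<'E'
from h import *
plan([(.485,-.04,.06,None),(.485,-.04,.042,None)])
f,C=shot("side"); print([(np.round(r["point"],3).tolist()) for r in recognise("side","cup_blue")][:2])
E
```

```text
t 50.95 F [ 0.1  0.6 -1.4] T [ 0.014 -0.029 -0.015] tcp [ 0.481  -0.0425  0.1589] yaw -90.25 j6 1.351 w 0.684 g 65.2
t 51.0 tcp [ 0.481  -0.0425  0.1589] yaw -90.3 down [ 0.013 -0.021  1.   ] j [-0.23 -0.24  2.   -0.02  1.39  1.35] w 0.68 g 65.2
twist -0.0 shift [ 0.05 -0.05  0.99] = 2 x [ 0.026 -0.023  0.494]
twist -0.0 shift [ 0.   -0.    0.18] = 1 x [ 0.002 -0.004  0.18 ]
[[0.461, -0.047, 0.184]]
```

>>> apply_moves:
  targets:
    - {"translation":[0.02,-0.02,0.4],"twist":0,"hand":0}
    - {"translation":[0.02,-0.02,0.4],"twist":0,"hand":0}
    - {"translation":[0,0,0.2],"twist":0,"hand":0}
    - {"translation":[0,0,0.1],"twist":0,"hand":0}
    - {"translation":[0,0,0.05],"twist":0,"hand":0}
    - {"translation":[0,0,0],"twist":0,"hand":0}
    - {"translation":[0,0,0],"twist":0,"hand":0}

```text
time: 51.75
tool_pos: [0.4852, -0.0402, 0.0456]
tool_rot: [0.011, 1.0, -0.001, -0.005]
contact_force: [1.0, -0.4, -0.6]
gripper_width: 0.68
grasp_force: 65.3
```

```bash
python3 st.py
```

```text
t 51.75 F [ 1.  -0.4 -0.6] T [-0.006  0.035  0.022] tcp [ 0.4852 -0.0402  0.0456] yaw -90.08 j6 1.36 w 0.68 g 65.3
```

>>> apply_moves:
  targets:
    - {"translation":[0,0,0.02],"twist":0,"hand":0}
    - {"translation":[0,0,0],"twist":0,"hand":0}

```text
time: 51.95
tool_pos: [0.4845, -0.0405, 0.0429]
tool_rot: [0.011, 1.0, -0.001, -0.005]
contact_force: [0.3, -1.1, -0.6]
gripper_width: 0.68
grasp_force: 65.3
```

```bash
python3 st.py
```

```text
t 51.95 F [ 0.3 -1.1 -0.6] T [0.01  0.017 0.034] tcp [ 0.4845 -0.0405  0.0429] yaw -90.11 j6 1.36 w 0.68 g 65.3
```

>>> apply_moves:
  targets:
    - {"translation":[0,0,0.02],"twist":0,"hand":0}
    - {"translation":[0,0,0],"twist":0,"hand":0}

```text
time: 52.15
tool_pos: [0.4838, -0.0404, 0.04]
tool_rot: [0.011, 1.0, -0.001, -0.006]
contact_force: [-0.2, -0.1, -3.2]
gripper_width: 0.677
grasp_force: 65.3
```

>>> apply_moves:
  targets:
    - {"translation":[0,0,0.01],"twist":0,"hand":0}
    - {"translation":[0,0,0],"twist":0,"hand":0}

```text
time: 52.35
tool_pos: [0.484, -0.0405, 0.0392]
tool_rot: [0.011, 1.0, -0.001, -0.006]
contact_force: [-0.2, 0.8, -0.8]
gripper_width: 0.68
grasp_force: 65.4
```

```bash
python3 st.py
```

```text
t 52.35 F [-0.2  0.8 -0.8] T [0.028 0.023 0.013] tcp [ 0.484  -0.0405  0.0392] yaw -90.11 j6 1.36 w 0.68 g 65.4
```

>>> apply_moves:
  targets:
    - {"translation":[0,0,0.01],"twist":0,"hand":0}
    - {"translation":[0,0,0],"twist":0,"hand":0}

```text
time: 52.55
tool_pos: [0.4842, -0.0406, 0.0391]
tool_rot: [0.011, 1.0, -0.001, -0.006]
contact_force: [-3.5, -0.3, 6.6]
gripper_width: 0.682
grasp_force: 65.9
```

>>> apply_moves:
  targets:
    - {"translation":[0,0,0],"twist":0,"hand":0.95}
    - {"translation":[0,0,0],"twist":0,"hand":0.95}
    - {"translation":[0,0,0],"twist":0,"hand":0.95}
    - {"translation":[0,0,0],"twist":0,"hand":0.95}
    - {"translation":[0,0,-0.2],"twist":0,"hand":0.95}
    - {"translation":[0,0,-0.4],"twist":0,"hand":0.95}
    - {"translation":[0,0,-0.45],"twist":0,"hand":0.95}
    - {"translation":[0,0,-0.45],"twist":0,"hand":1}

```text
time: 53.35
tool_pos: [0.4851, -0.0371, 0.1891]
tool_rot: [0.011, 1.0, -0.001, -0.007]
contact_force: [1.4, 0.3, 0.1]
gripper_width: 0.998
grasp_force: 0.0
```

```bash
python3 - <<'E'
from h import *
for q in("cup_blue","cup_red"): look(.07 if q=="cup_blue" else .04,q=q,cam="top")
f,C=shot("side"); print([(q,np.round(r["point"],3).tolist()) for q in("cup_blue","cup_red") for r in recognise("side",q)][:4])
plan([(.4695,.358,.20,None)])
E
```

```text
t 53.35 tcp [ 0.4851 -0.0371  0.1891] yaw -90.1 j6 1.36
t 53.45 tcp [ 0.49   -0.038   0.1963] yaw -90.1 j6 1.36
cup_red 0.6 [138 105  69] [375, 221] [ 0.454 -0.423] [73. 47.] -7.9
[('cup_blue', [0.481, -0.04, 0.066]), ('cup_blue', [0.553, -0.008, 0.034]), ('cup_red', [0.468, 0.353, 0.033]), ('cup_red', [0.482, -0.04, 0.066])]
t 53.7 tcp [ 0.4846 -0.037   0.186 ] yaw -90.1 down [ 0.015 -0.021  1.   ] j [-0.22 -0.25  1.96 -0.02  1.45  1.36] w 1.0 g 0.0
twist -0.0 shift [-0.16 -3.95 -0.22] = 8 x [-0.02  -0.493 -0.027]
```

>>> apply_moves:
  targets:
    - {"translation":[-0.02,-0.493,-0.03],"twist":0,"hand":1}
    - {"translation":[-0.02,-0.493,-0.03],"twist":0,"hand":1}
    - {"translation":[-0.02,-0.493,-0.03],"twist":0,"hand":1}
    - {"translation":[-0.02,-0.493,-0.03],"twist":0,"hand":1}
    - {"translation":[-0.02,-0.493,-0.03],"twist":0,"hand":1}
    - {"translation":[-0.02,-0.493,-0.03],"twist":0,"hand":1}
    - {"translation":[-0.02,-0.493,-0.03],"twist":0,"hand":1}
    - {"translation":[-0.02,-0.493,-0.03],"twist":0,"hand":1}

```text
time: 54.5
tool_pos: [0.4693, 0.3592, 0.2015]
tool_rot: [0.012, 1.0, -0.001, -0.008]
contact_force: [1.2, -1.2, 0.3]
gripper_width: 0.998
grasp_force: 0.0
```

>>> apply_moves:
  targets:
    - {"translation":[0,0,0],"twist":0,"hand":1}
    - {"translation":[0,0,0],"twist":0,"hand":1}

```text
time: 54.7
tool_pos: [0.4696, 0.358, 0.2014]
tool_rot: [0.012, 1.0, 0.0, -0.008]
contact_force: [-0.3, -1.0, 0.5]
gripper_width: 1.001
grasp_force: 0.0
```

```bash
python3 cup.py cup_red .4695 .358 w11
```

```text
[[0.46, 0.364, 0.018]]
0.76 [128 119 101] 3227 [246, 165]
fit [0.4707 0.361 ] iou 0.944
t 54.9 tcp [0.4705 0.3563 0.2026] yaw -90.2 down [ 0.014 -0.023  1.   ] j [ 0.53  0.    1.7  -0.01  1.46  2.1 ] w 1.0 g 0.0
twist -0.0 shift [-0.   -0.03  0.53] = 2 x [-0.001 -0.015  0.263]
```

>>> apply_moves:
  targets:
    - {"translation":[0,-0.035,0.49],"twist":0,"hand":1}
    - {"translation":[0.01,-0.035,0.49],"twist":0,"hand":1}
    - {"translation":[0,0,0],"twist":0,"hand":1}
    - {"translation":[0.01,-0.01,0.3],"twist":0,"hand":1}
    - {"translation":[0,-0.01,0.3],"twist":0,"hand":1}
    - {"translation":[0,0,0.2],"twist":0,"hand":1}
    - {"translation":[0,0,0.17],"twist":0,"hand":1}
    - {"translation":[0,0,0],"twist":0,"hand":1}

```text
time: 55.65
tool_pos: [0.4697, 0.3613, 0.0077]
tool_rot: [0.011, 1.0, -0.001, -0.007]
contact_force: [0.3, -0.5, 0.0]
gripper_width: 0.996
grasp_force: 0.0
```

>>> apply_moves:
  targets:
    - {"translation":[0,0,0],"twist":0,"hand":0}
    - {"translation":[0,0,0],"twist":0,"hand":0}
    - {"translation":[0,0,0],"twist":0,"hand":0}
    - {"translation":[0,0,0],"twist":0,"hand":0}
    - {"translation":[0,0,0],"twist":0,"hand":0}

```text
time: 56.15
tool_pos: [0.4723, 0.3634, 0.0113]
tool_rot: [0.01, 1.0, -0.001, -0.004]
contact_force: [1.3, -1.5, 6.3]
gripper_width: 0.67
grasp_force: 64.2
```

```bash
python3 st.py
```

```text
t 56.15 F [ 1.3 -1.5  6.3] T [-0.11  -0.037 -0.017] tcp [0.4723 0.3634 0.0113] yaw -90.11 j6 2.116 w 0.67 g 64.2
```

>>> apply_moves:
  targets:
    - {"translation":[0,0,-0.3],"twist":0,"hand":0}
    - {"translation":[0,0,-0.4],"twist":0,"hand":0}
    - {"translation":[0,0,-0.4],"twist":0,"hand":0}
    - {"translation":[0,0,-0.4],"twist":0,"hand":0}
    - {"translation":[0,0,0],"twist":0,"hand":0}
    - {"translation":[0,0,0],"twist":0,"hand":0}

```text
time: 56.75
tool_pos: [0.4727, 0.3662, 0.1601]
tool_rot: [0.01, 1.0, -0.001, -0.005]
contact_force: [-0.3, 0.5, -1.6]
gripper_width: 0.669
grasp_force: 64.3
```

```bash
python3 st.py; python3 - <<'E'
from h import *
plan([(.478,.07,.155,None),(.478,.07,.05,None)])
E
```

```text
t 56.75 F [-0.3  0.5 -1.6] T [-0.01  -0.01   0.093] tcp [0.4727 0.3662 0.1601] yaw -90.1 j6 2.115 w 0.669 g 64.3
t 56.8 tcp [0.4727 0.3662 0.1601] yaw -90.1 down [ 0.01 -0.02  1.  ] j [ 0.54  0.05  1.72 -0.01  1.39  2.12] w 0.67 g 64.3
twist -0.0 shift [0.06 2.96 0.11] = 6 x [0.01  0.493 0.018]
twist -0.0 shift [ 0.01 -0.02  1.05] = 3 x [ 0.003 -0.007  0.35 ]
```

>>> apply_moves:
  targets:
    - {"translation":[0.01,0.493,0.01],"twist":0,"hand":0}
    - {"translation":[0.01,0.493,0.01],"twist":0,"hand":0}
    - {"translation":[0.01,0.493,0.01],"twist":0,"hand":0}
    - {"translation":[0.01,0.493,0.01],"twist":0,"hand":0}
    - {"translation":[0.01,0.493,0.01],"twist":0,"hand":0}
    - {"translation":[0.01,0.493,0.01],"twist":0,"hand":0}
    - {"translation":[0,0,0],"twist":0,"hand":0}
    - {"translation":[0,0,0],"twist":0,"hand":0}

```text
time: 57.55
tool_pos: [0.4762, 0.0689, 0.1566]
tool_rot: [0.01, 1.0, -0.002, -0.008]
contact_force: [0.3, 0.7, -1.6]
gripper_width: 0.669
grasp_force: 64.7
```

```bash
python3 - <<'E'
from h import *
plan([(.479,.068,.047,None)])
E
```

```text
t 57.5 tcp [0.4762 0.0689 0.1566] yaw -90.3 down [ 0.016 -0.021  1.   ] j [ 0.   -0.24  2.   -0.02  1.4   1.58] w 0.67 g 64.7
twist -0.0 shift [ 0.05 -0.01  1.1 ] = 3 x [ 0.015 -0.005  0.365]
```

>>> apply_moves:
  targets:
    - {"translation":[0.02,-0.01,0.4],"twist":0,"hand":0}
    - {"translation":[0.02,0,0.35],"twist":0,"hand":0}
    - {"translation":[0.01,0,0.2],"twist":0,"hand":0}
    - {"translation":[0,0,0.1],"twist":0,"hand":0}
    - {"translation":[0,0,0.03],"twist":0,"hand":0}
    - {"translation":[0,0,0],"twist":0,"hand":0}
    - {"translation":[0,0,0],"twist":0,"hand":0}

```text
time: 58.25
tool_pos: [0.4823, 0.0689, 0.0522]
tool_rot: [0.011, 1.0, -0.001, -0.005]
contact_force: [0.3, -0.6, -1.3]
gripper_width: 0.668
grasp_force: 64.7
```

>>> apply_moves:
  targets:
    - {"translation":[0,0,0.01],"twist":0,"hand":0}
    - {"translation":[0,0,0],"twist":0,"hand":0}

```text
time: 58.45
tool_pos: [0.4819, 0.0685, 0.0507]
tool_rot: [0.011, 1.0, -0.001, -0.005]
contact_force: [-0.1, 0.2, -1.8]
gripper_width: 0.674
grasp_force: 64.7
```

```bash
python3 st.py
```

```text
t 58.45 F [-0.1  0.2 -1.8] T [ 0.004  0.006 -0.007] tcp [0.4819 0.0685 0.0507] yaw -90.11 j6 1.582 w 0.674 g 64.7
```

>>> apply_moves:
  targets:
    - {"translation":[0,0,0.04],"twist":0,"hand":0}
    - {"translation":[0,0,0],"twist":0,"hand":0}

```text
time: 58.65
tool_pos: [0.4808, 0.0683, 0.0454]
tool_rot: [0.011, 1.0, -0.001, -0.006]
contact_force: [0.3, -0.2, -1.1]
gripper_width: 0.67
grasp_force: 64.7
```

>>> apply_moves:
  targets:
    - {"translation":[0,0,0.02],"twist":0,"hand":0}
    - {"translation":[0,0,0],"twist":0,"hand":0}

```text
time: 58.85
tool_pos: [0.481, 0.0683, 0.0435]
tool_rot: [0.011, 1.0, -0.001, -0.006]
contact_force: [-0.2, -0.9, -1.6]
gripper_width: 0.665
grasp_force: 64.8
```

```bash
python3 st.py
```

```text
t 58.85 F [-0.2 -0.9 -1.6] T [ 0.016 -0.008  0.012] tcp [0.481  0.0683 0.0435] yaw -90.11 j6 1.582 w 0.665 g 64.8
```

>>> apply_moves:
  targets:
    - {"translation":[0,0,0.01],"twist":0,"hand":0}
    - {"translation":[0,0,0],"twist":0,"hand":0}

```text
time: 59.05
tool_pos: [0.4813, 0.0683, 0.0434]
tool_rot: [0.011, 1.0, -0.001, -0.006]
contact_force: [-1.1, -0.4, 3.3]
gripper_width: 0.669
grasp_force: 64.8
```

>>> apply_moves:
  targets:
    - {"translation":[0,0,0],"twist":0,"hand":0.95}
    - {"translation":[0,0,0],"twist":0,"hand":0.95}
    - {"translation":[0,0,0],"twist":0,"hand":0.95}
    - {"translation":[0,0,0],"twist":0,"hand":0.95}
    - {"translation":[0,0,-0.2],"twist":0,"hand":0.95}
    - {"translation":[0,0,-0.4],"twist":0,"hand":0.95}
    - {"translation":[0,0,-0.45],"twist":0,"hand":0.95}
    - {"translation":[0,0,-0.45],"twist":0,"hand":0.95}

```text
time: 59.85
tool_pos: [0.4824, 0.0715, 0.1939]
tool_rot: [0.011, 1.0, -0.001, -0.007]
contact_force: [0.4, 0.5, 0.0]
gripper_width: 0.947
grasp_force: 0.0
```

>>> apply_moves:
  targets:
    - {"translation":[0,0,-0.45],"twist":0,"hand":0.95}
    - {"translation":[-0.45,0,0],"twist":0,"hand":0.95}
    - {"translation":[0,0,0],"twist":0,"hand":0.95}

```text
time: 60.15
tool_pos: [0.4362, 0.0728, 0.2394]
tool_rot: [0.011, 1.0, -0.001, -0.005]
contact_force: [0.1, 0.7, -0.9]
gripper_width: 0.948
grasp_force: 0.0
```

```bash
python3 st.py; python3 - <<'E'
from h import *
a,_=shot("top"); b,_=shot("side")
print([(c,q,np.round(r["point"],3).tolist()) for c in("top","side") for q in("cup_blue","cup_red") for r in recognise(c,q)[:2]])
cv2.imwrite("pics/end.png",np.hstack([cv2.resize(a[130:260,150:420],(400,193)),cv2.resize(b[120:384,130:400],(400,391))[:193*2:2]])[:,:,::-1]) if 0 else cv2.imwrite("pics/end.png",np.vstack([cv2.resize(a[130:260,150:420],(540,260)),cv2.resize(b[120:285,130:400],(540,330))])[:,:,::-1])
E
```

```text
t 60.15 F [ 0.1  0.7 -0.9] T [ 0.033  0.02  -0.001] tcp [0.4362 0.0728 0.2394] yaw -90.08 j6 1.583 w 0.948 g 0.0
[('top', 'cup_blue', [0.485, -0.04, 0.039]), ('top', 'cup_blue', [0.456, -0.425, 0.002]), ('side', 'cup_blue', [0.484, -0.041, 0.066])]
```

View pics/end.png

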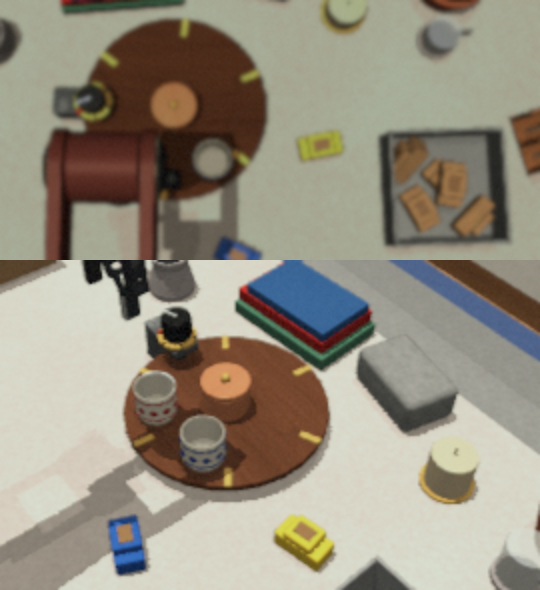

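Both cups stand upright on the tray, with the red one at about (155,398) and the blue one at (203,443). The chunks are in the bin and the bystanders are in place.

```bash
python3 -c "
from plant import *
print(job_done())"
```

```text
the job is handed in; nothing more can be done
None
```

I handed the job in at about 60 s: all five chunks are in the bin, the brake is tight with about 0.3 rad of clutch slip, and both cups stand upright on the tray; the verdict was not shown to me.

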